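Scoop the grinding balls from under the bench magnifier into the mortar

ROBOT

A 6-joint arm with a two-finger parallel gripper is mounted at the origin on a cart in front of the work surface, level with it; the furniture and walls round the work are solid. World frame = base frame: x ahead of the robot, y to its left, z up, the work surface at z = 0. Lengths are in mm, angles in degrees, forces in N, time in s.
With the tool pointing down it reaches from about 300 to 850 mm from the base axis. Payload 4.2 kg.
Tool frame: the origin (TCP) lies midway between the tips of the shut fingers; the grasp point (between the pads) lies 19 mm behind it; z points along the fingers, y is the line along which they close (so a half turn about z gives the same grasp; the last joint's range is limited). The gripper opens to 91 mm and grips with 3 to 60 N. Pads are 32 mm wide; open, the fingers measure 118 mm over their backs; the gripper's body (76 mm by 178 mm) begins 60 mm behind the grasp point.
Start: joints at [73.224, 18.312, 89.639, -0, 72.044, -1.146], TCP at [154.923, 553.753, 213.976] pointing down, gripper open.
Joint ranges: [-177.97, 177.97], [-48.28, 115.42], [12.27, 149.76], [-77.06, 257.06], [2.81, 150.46], [-146.56, 146.56]. Speed limits (degrees/s): [147.25, 147.25, 180, 180, 180, 180].

INTERFACE

Orientations are given as [roll, pitch, yaw] about the fixed x, y, z axes, in that order (R = Rz(yaw) Ry(pitch) Rx(roll)).
In Python, from workcell import env gives the robot as it stands.
- The arm moves only by the tool send_rows, never from a script. Its argument "steps" is a list that holds one entry, the list of rows, each a list of 5 numbers: the shift along the tool's x, y, z scaled (see below), then the turn about the tool's z scaled (see below), then the opening, from 0 (shut) to 1 (fully open). In form: [[[dx, dy, dz, yaw, fingers], ...]]. A call has 1 to 5 rows; each row shifts and turns the commanded pose from where the row before left it, along the tool's axes as they then stand; what a row does not reach is not made up. The controller multiplies each number of a shift by 0.04 m and each number of a turn by 0.12 rad. A row lasts 1/12 s, in which the tool goes at most 41.7 mm and 7.16 degrees, less where a joint would pass 70% of its speed; a pose out of reach is approached as far as the arm can. A call with a number of a shift or a turn outside -1 to 1 is refused whole. A call with a gripper value outside its range is refused whole. The fingers move at their own pace and stop on an object; "squeeze" is the grip in N (left out, the last holds). Time passes only in rows, so rows that do not move let the fingers close. It gives the time, the measured TCP pose, the force, the opening and the grip force at its end, in the units of the state.
- env.state(): the state, without advancing time (a new reading comes with each control period).
- env.grab_frame(name): name is "scene" or "side" or "wrist"; returns a dict with "pixels" (480x640x3 uint8, red, green, blue), "depth" (480x640 float32, mm along the optical axis (not along the pixel's ray), 0 where there is no reading), "intrinsics" (3x3 intrinsics, pixels), "cam_to_world" (4x4, takes a point from camera to world coordinates). Camera axes: x right, y down, z forward; pixel columns grow to the right and rows downward; lengths in mm; the calibration is good to about 2 mm. A picture is of the moment at which its call begins.
- env.job_done(): hands the job in; it is judged then, once.
The state is a dict: "time_s": time; "qpos": joint angles; "qvel": joint speeds; "effort": joint torques, N m; "ee_pos": TCP position; "ee_rot": TCP orientation; "force": force on the tool from outside, world axes, zero at the start; "torque": the same for the moment, N m; "gripper_width": finger opening in mm; "gripper_force": force on a finger pad.
Only numpy, scipy, OpenCV 4.12 (cv2) and the standard library are available. Lean on these libraries where they do the work, as an engineer would, in place of code of your own. Each camera call takes 0.05 s, during which the arm holds its last target. There are 200 camera calls.

TASK

Swing the bench magnifier aside first, until its lens is more than 20 cm from the middle of the steel ball tray, and leave it there. Then, using the little scoop and never touching the balls with the gripper, transfer all four grinding balls from the tray into the mortar, and stand the scoop back upright on the middle of the round steel pan. Leave the mortar where it stands, and do not disturb the tall carton or the timer.

Things in the scene. Friction and masses are not known exactly. Their poses are not given: they have to be found in the camera images.
- tray: fixed narrow open steel trough, 166 x 64 x 30 mm, z up; origin on its underside, x from -78 to +88 mm. Inside 58 mm wide; floor 3 mm above the bench, level from x = -63 to +84 mm in its frame; at the -x end (to the robot) it meets an end wall that slopes up and outwards, 65 degrees from level; upright walls at both sides and at +x, rim 30 mm above the bench
- ball_1_center (a point): centre of grinding ball 1, a white ceramic ball of 16 mm diameter and 13 g, lying in the tray (all four are alike)
- ball_2_center (a point): centre of grinding ball 2, a white ceramic ball of 16 mm diameter and 13 g, lying in the tray (all four are alike)
- ball_3_center (a point): centre of grinding ball 3, a white ceramic ball of 16 mm diameter and 13 g, lying in the tray (all four are alike)
- ball_4_center (a point): centre of grinding ball 4, a white ceramic ball of 16 mm diameter and 13 g, lying in the tray (all four are alike)
- scoop: flat-bottomed aluminium scoop, about 90 g, standing on the pan; origin: on its underside, mid-bowl; z up, lip to -x, handle to +x. Floor 50 mm wide, 2 mm thick, 1 mm lip edge at x = -31; back wall at x = +25 (24 high); 21 high sides from x = -12 back, closing in from 48 to 35 mm apart. Black handle, 16 x 16 x 66 mm, rises from the back wall, leaning 20 degrees to +x; flat sides face +y and -y
- scoop_grip (a point): middle of the black handle: x = +43, z = +58 mm in the scoop's frame; grasp across y (16 mm); the handle's top is 31 mm higher
- scoop_lip (a point): middle of the scoop's lip edge
- pan: fixed round stainless pan, 138 mm across, 8 mm high, on the bench; the scoop's parking place; origin: middle of its underside
- mortar: loose white porcelain mortar, 68 mm wide at the rim, 44 mm high, bowl about 50 mm wide at the mouth, its floor 11 mm above the underside, 0.34 kg; origin: middle of its underside; z up
- magnifier: fixed post of the bench magnifier, 64 mm foot, 152 mm high in all, behind the tray; origin: middle of the foot's underside
- magnifier_arm (a joint): angle (rad, -1.6 to 1.6) of the magnifier's level arm about its post: at 0 the arm points along the post's -x, to the robot; positive swings the lens to the robot's right (-y). It stays where left (stiff, about 1 N at the lens). A 12 mm round steel bar from the post to 217 mm out, axis 140 mm above the bench
- magnifier_lens (a point): centre of the magnifier's round lens, in a black rim of 86 mm diameter and 12 mm height, 260 mm from the post's axis and 140 mm above the bench
- magnifier_hinge (a point): point on the arm's upright hinge axis, at the height of the arm (140 mm)
- carton: tall upright carton, 46 x 62 x 163 mm, loose; stands behind on one side and blocks the magnifier's swing to that side; origin: middle of its underside; not to be disturbed
- timer: small flat timer, 66 x 62 x 21 mm, loose, lying on the other side; origin: middle of its underside; not to be disturbed
- ball_1: grinding ball 1, the body of that ball (its axes turn as it rolls)
- ball_2: grinding ball 2, the body of that ball (its axes turn as it rolls)
- ball_3: grinding ball 3, the body of that ball (its axes turn as it rolls)
- ball_4: grinding ball 4, the body of that ball (its axes turn as it rolls)
Mind the look-alikes: they are no part of the job. Leave any red look-alike of the scoop alone.

How it is judged:
By the outcome, as a careful person would: the job done as asked, in the order asked, and still so for the second after the job is handed in, with the robot touching nothing.
It also fails if it takes over 72 s, if anything falls off the work surface, if the arm or the gripper's body presses on something with over 40 N, if the wrist force passes 120 N, or if a joint passes its speed limit or range.

## Working session

There is one attempt and no reset: what is moved stays moved. The work goes in short steps, Python scripts to look and compute and a tool call to move; the robot and the scene stay as the last step left them, time stands still between calls to the robot, and variables do not carry over. Pictures are saved under pics/ and viewed, at most 10 in all, crops included, and the job is handed in when it is done.

Besides the shell and the picture viewer there is one more tool, called after "Call:" as a command line: name --argument value ..., lists and objects as JSON in quotes. send_rows: Moves the arm, as the interface text tells. Shifts and turns lie within -1 to 1; 1 stands for 0.04 m of shift or 0.12 rad of turn. Its arguments: {"type":"object","properties":{"steps":{"type":"array"},"squeeze":{"type":"number"}},"required":["steps"]}

```bash
ls; mkdir -p pics; cat > h.py <<'E'
import numpy as np, cv2
from workcell import env
def grab(n):
    f=env.grab_frame(n); return f
def save(f,name,box=None,s=1):
    im=f["pixels"][:,:,::-1]
    if box: im=im[box[1]:box[3],box[0]:box[2]]
    cv2.imwrite("pics/"+name,cv2.resize(im,None,fx=s,fy=s,interpolation=cv2.INTER_CUBIC) if s!=1 else im)
def ray(f,u,v,z):
    K=f["intrinsics"];T=f["cam_to_world"]
    d=T[:3,:3]@np.linalg.inv(K)@np.array([u,v,1.]);o=T[:3,3]
    return o+d*(z-o[2])/d[2]
def cloud(f):
    K=f["intrinsics"];T=f["cam_to_world"];D=f["depth"]
    v,u=np.mgrid[0:480,0:640]
    p=np.stack([(u-K[0,2])/K[0,0]*D,(v-K[1,2])/K[1,1]*D,D],-1)
    return p@T[:3,:3].T+T[:3,3]
def proj(f,p):
    K=f["intrinsics"];T=f["cam_to_world"]
    c=T[:3,:3].T@(np.array(p,float)-T[:3,3]); q=K@c; return q[:2]/q[2]
E
python3 - <<'E'
from h import *
import pickle
F={}
for n in("scene","side","wrist"):
    F[n]=grab(n); print(n,F[n]["cam_to_world"].round(2).tolist(),F[n]["intrinsics"][0,0])
pickle.dump(F,open("f0.pkl","wb"))
save(F["scene"],"a_scene.png");save(F["side"],"a_side.png")
print(env.state())
E
```

```text
pics
scene [[0.43, -0.56, 0.7, -38.97], [-0.9, -0.29, 0.32, -296.95], [0.02, -0.77, -0.63, 672.02], [0.0, 0.0, 0.0, 1.0]] 485.14299508155506
side [[0.94, -0.21, 0.27, 303.84], [-0.34, -0.57, 0.75, -738.88], [0.0, -0.79, -0.61, 681.59], [0.0, 0.0, 0.0, 1.0]] 442.27612073191324
wrist [[0.27, 0.92, 0.27, 79.19], [0.96, -0.26, -0.08, 574.02], [-0.0, 0.28, -0.96, 384.43], [0.0, 0.0, 0.0, 1.0]] 373.49626513984884
{'time_s': 0.15, 'qpos': array([ 7.32233697e+01,  1.83431665e+01,  8.96888849e+01,  6.68828429e-04,
        7.20435782e+01, -1.14638736e+00]), 'qvel': array([ 0.02978668, -0.06467474, -0.25665415, -0.03623508,  0.01454354,
        0.04072558]), 'effort': array([-7.30816391e-04, -4.12771297e+01, -2.32151824e+01,  7.28094927e-02,
        4.33903851e-02, -1.06359864e-04]), 'ee_pos': array([154.81573195, 553.38609971, 213.32394962]), 'ee_rot': array([-1.79924398e+02, -2.14896359e-03,  1.64369549e+02]), 'force': array([0.56457246, 0.22030298, 0.29231719]), 'torque': array([-0.05001785,  0.01547902, -0.02303978]), 'gripper_force': 0.0, 'gripper_width': 91.02762139691151}
```

View pics/a_scene.png

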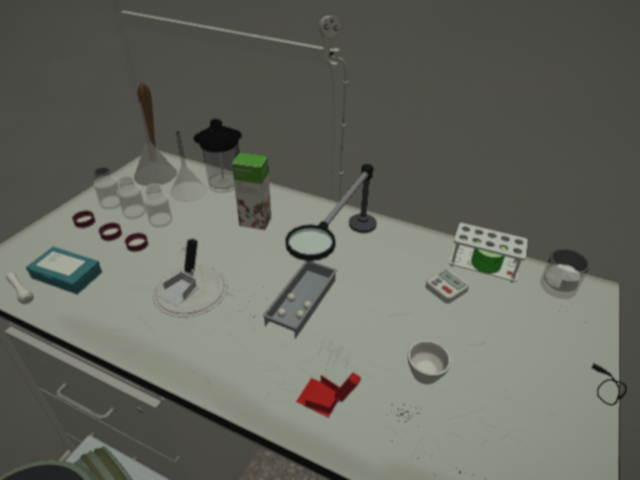

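View pics/a_side.png

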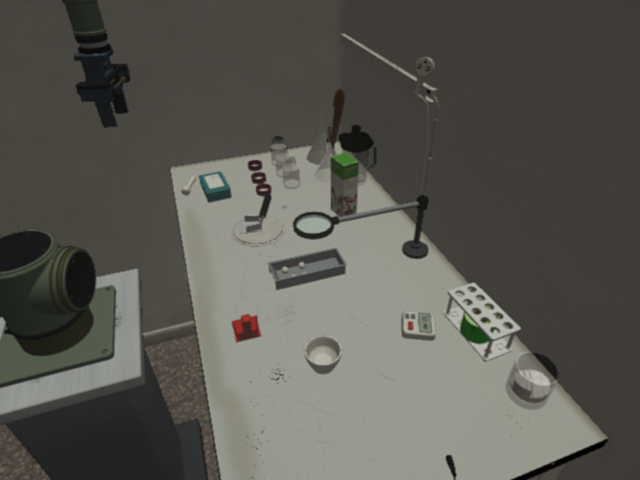

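Scene view: scoop candidates are the black-handled scoop on the pan (178,288; handle 190,255) and the red look-alike (325,395). I choose the black-handled one on the pan. For the mortar there is the white bowl (428,358) and the glass beaker (565,270); I choose the white bowl. The lens is at (311,241), the post at (363,222), the carton at (252,190), and the timer at (446,286). The tray is at (300,298) with its balls near (283–310, 297–315).

```bash
python3 - <<'E'
from h import *
import pickle
F=pickle.load(open("f0.pkl","rb"))
for n in("scene","side"):
    f=F[n];P=cloud(f);im=f["pixels"];hsv=cv2.cvtColor(im,cv2.COLOR_RGB2HSV)
    def st(name,m):
        q=P[m]; 
        print(n,name,len(q),np.median(q,0).round(1),q.min(0).round(0),q.max(0).round(0))
    z=P[...,2];x=P[...,0];y=P[...,1]
    print("bench z",np.median(z[(x>300)&(x<700)&(abs(y)<300)]))
    # cluster everything 12..200mm above bench
    m=((z>10)&(z<190)&(x>250)&(x<900)&(abs(y)<500)&(f["depth"]>0)).astype(np.uint8)
    N,L,S,C=cv2.connectedComponentsWithStats(m)
    for i in range(1,N):
        if S[i,4]>60: st(str(C[i].round(0)),L==i)
save(F["scene"],"b_crop.png",(140,220,380,340),3.3)
E
```

```text
bench z -0.8047578764591776
scene [404. 195.] 39868 [856.4 -69.8 105.1] [ 435. -500.   10.] [864. 500. 190.]
scene [185. 176.] 836 [714.8 416.8  37.6] [684. 385.  10.] [757. 458. 159.]
scene [143. 200.] 1699 [584.1 421.1  56.9] [567. 376.  10.] [619. 497.  91.]
scene [109. 230.] 141 [508.  463.8  14.9] [486. 440.  10.] [532. 489.  19.]
scene [136. 240.] 151 [505.9 389.1  14.6] [484. 367.  10.] [530. 413.  20.]
scene [186. 269.] 751 [460.8 211.8  31.4] [417. 195.  10.] [493. 247.  99.]
scene [ 65. 268.] 1891 [368.1 435.2  29.3] [336. 387.  10.] [413. 500.  34.]
scene [447. 285.] 785 [ 672.2 -234.5   17.1] [ 638. -272.   10.] [ 716. -195.   22.]
scene [ 23. 293.] 235 [292.9 455.4  17.8] [279. 444.  10.] [311. 499.  26.]
scene [428. 361.] 1381 [ 480.2 -252.5   28.4] [ 434. -286.   10.] [ 503. -219.   45.]
scene [338. 391.] 625 [ 343.8 -154.4   44. ] [ 327. -179.   10.] [ 379. -104.   93.]
bench z 0.689984074885615
side [481. 270.] 31210 [ 856.7 -245.1   95.9] [ 492. -500.   10.] [862. 500. 190.]
side [287. 167.] 740 [590.1 397.4  61.6] [570. 376.  10.] [623. 499.  93.]
side [215. 186.] 610 [374.8 424.   31.3] [338. 386.  10.] [414. 499.  36.]
side [258. 177.] 88 [511.  463.3  15.3] [488. 441.  10.] [532. 493.  21.]
side [187. 188.] 79 [297.8 455.   18.3] [281. 445.  10.] [315. 500.  29.]
side [259. 211.] 521 [463.1 212.1  22.7] [407. 192.  10.] [531. 419. 100.]
side [306. 266.] 1211 [515.3  13.6  21.1] [436. -32.  10.] [605.  39.  33.]
side [418. 324.] 792 [ 675.3 -237.6   18.4] [ 638. -272.   10.] [ 715. -194.   24.]
side [246. 327.] 298 [ 349.9 -162.7   44.7] [ 328. -178.   10.] [ 379. -103.   92.]
side [323. 353.] 1059 [ 471.5 -241.5   29.3] [ 436. -286.   10.] [ 503. -217.   47.]
```

View pics/b_crop.png

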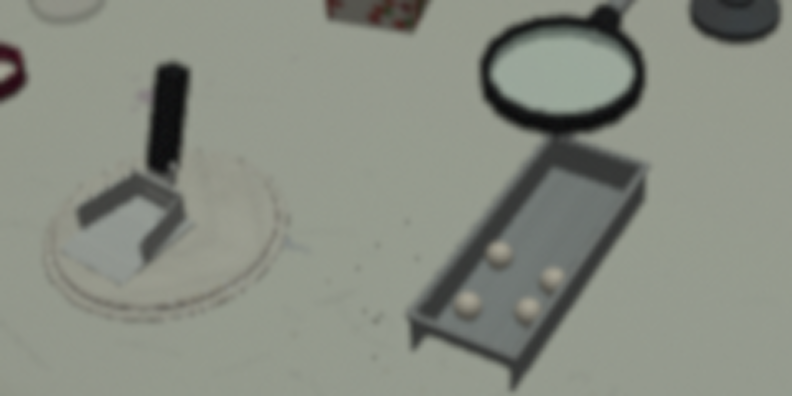

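The crop confirms it: a bare aluminium scoop with a black handle on the pan, four white balls near the tray's sloped end, and the lens just above the tray's far end. Next I measure them.

```bash
python3 - <<'E'
from h import *
import pickle
F=pickle.load(open("f0.pkl","rb"))
for n in("scene","side"):
    f=F[n];P=cloud(f);im=f["pixels"];hsv=cv2.cvtColor(im,cv2.COLOR_RGB2HSV)
    z=P[...,2];x=P[...,0];y=P[...,1];g=im.mean(2)
    def circ(q):
        A=np.c_[2*q[:,:2],np.ones(len(q))];s=np.linalg.lstsq(A,(q[:,:2]**2).sum(1),rcond=None)[0]
        return s[:2].round(1),np.sqrt(s[2]+s[0]**2+s[1]**2).round(1)
    # mortar rim
    q=P[(x>420)&(x<520)&(y<-205)&(y>-300)&(z>40)&(z<50)];print(n,"mortar",circ(q),len(q))
    # pan
    m=(x>330)&(x<560)&(y>100)&(y<320)&(z>4.5)&(z<11)&(f["depth"]>0); q=P[m]
    h=cv2.convexHull(q[:,:2].astype(np.float32))[:,0]; print(n,"pan",circ(h),cv2.minEnclosingCircle(h))
    # handle: dark
    m=(x>400)&(x<540)&(y>150)&(y<260)&(z>35)&(z<110)&(g<70); q=P[m]
    for a,b in((40,60),(60,80),(80,110)):
        s=q[(q[:,2]>a)&(q[:,2]<b)]; print(n,"handle",a,len(s),s.mean(0).round(1) if len(s) else 0,s.max(0).round(1) if len(s) else 0)
    # scoop walls
    m=(x>380)&(x<520)&(y>150)&(y<260)&(z>26)&(z<36)&(g>=70);q=P[m];
    r=cv2.minAreaRect(q[:,:2].astype(np.float32)); print(n,"scoop walls",r,q.mean(0).round(1))
    # tray rim
    m=(x>420)&(x<640)&(y>-50)&(y<60)&(z>25)&(z<34);q=P[m]
    if len(q): print(n,"tray rim",len(q),cv2.minAreaRect(q[:,:2].astype(np.float32)),np.median(q,0))
    # lens
    m=(z>125)&(z<152)&(x>500)&(x<740)&(abs(y)<150)&(g<60);q=P[m]
    print(n,"lens dark",len(q),q.min(0),q.max(0),np.median(q,0))
    m=(z>120)&(z<155)&(x>500)&(x<850)&(y>-200)&(y<160);q=P[m]
    for a in range(500,850,25):
        s=q[(q[:,0]>a)&(q[:,0]<=a+25)]
        if len(s)>3: print("   ",a,len(s),s.mean(0).round(0),s.min(0).round(0),s.max(0).round(0))
    m=(z>20)&(z<110)&(x>650)&(x<850)&(y>-200)&(y<100)&(g<60);q=P[m];print(n,"post",np.median(q,0) if len(q) else 0)
    m=(z>30)&(z<170)&(x>600)&(x<800)&(y>100)&(y<320);q=P[m];print(n,"carton",len(q),np.percentile(q,[2,50,98],axis=0).round(0).tolist())
    # balls: bright in tray
    m=((x>430)&(x<610)&(y>-40)&(y<50)&(z>4)&(z<24)&(im.min(2)>140)).astype(np.uint8)
    N,L,S,C=cv2.connectedComponentsWithStats(m)
    for i in range(1,N):
        if S[i,4]>8: print(n,"ball",C[i].round(1),S[i,4],ray(f,*C[i],12).round(1))
E
```

```text
scene mortar (array([ 468.6, -252.7]), np.float64(31.9)) 319
scene pan (array([448.8, 205.3]), np.float64(64.6)) ((446.8492736816406, 205.3288116455078), 67.222412109375)
scene handle 40 93 [465.3 211.8  49.9] [475.9 221.9  59.9]
scene handle 60 98 [472.5 211.2  69.7] [483.2 220.9  79.7]
scene handle 80 104 [480.2 210.8  89.7] [490.1 220.   98.7]
scene scoop walls ((446.6793212890625, 219.37351989746094), (51.69723892211914, 52.58327865600586), 87.48438262939453) [451.2 215.9  28.9]
scene tray rim 508 ((519.8887939453125, 2.4912147521972656), (68.88470458984375, 170.16221618652344), 89.72319030761719) [510.21587462   5.58174833  28.05088466]
scene lens dark 336 [500.04501162 -50.78817556 135.59872139] [588.34700561  33.84681354 149.0316264 ] [546.05927104 -14.9506     144.29510743]
    500 457 [514. -12. 141.] [500. -49. 133.] [525.  32. 147.]
    525 477 [537.  -9. 142.] [525. -51. 133.] [550.  36. 147.]
    550 374 [562.  -7. 142.] [550. -47. 138.] [575.  33. 148.]
    575 71 [585.  -9. 145.] [576. -16. 137.] [600.  10. 149.]
    600 60 [612. -10. 143.] [600. -14. 138.] [624.  -2. 
[... 1677 characters left out ...]
52.]
    600 62 [613. -10. 143.] [600. -15. 136.] [625.  -3. 147.]
    625 59 [638. -11. 143.] [625. -16. 135.] [649.  -5. 148.]
    650 54 [663. -11. 143.] [651. -15. 137.] [675.  -3. 148.]
    675 57 [687. -11. 143.] [675. -15. 137.] [699.  -4. 148.]
    700 58 [713. -11. 143.] [700. -14. 136.] [725.  -4. 149.]
    725 54 [738. -11. 143.] [725. -16. 136.] [750.  -3. 148.]
    750 54 [763. -11. 143.] [750. -15. 137.] [775.  -5. 148.]
    775 129 [788. -15. 141.] [776. -23. 121.] [800.   1. 155.]
    800 15 [803. -16. 145.] [800. -20. 132.] [807.  -7. 155.]
side post [791.01976358 -12.92446042  60.2967283 ]
side carton 1446 [[664.0, 178.0, 34.0], [683.0, 188.0, 114.0], [775.0, 317.0, 165.0]]
```

Tray frame ≈ (515, 3) with yaw ≈ 0. Post (790,-10), lens (530,-10), mortar (469,-252), pan ≈ (447,205), scoop grip ≈ (468,211). The carton is on the left, so the lens goes right (-y) to about 60°. First I turn the tool to yaw 180 and move over.

Call:
send_rows --steps '[[[0,0,0,-1,0],[0,0,0,-1,0],[0,0,0,-0.27,0],[-0.7,-0.7,0,0,0],[-0.7,-0.7,0,0,0]]]'

```text
time_s: 0.57
ee_pos: [210.5, 497.8, 213.3]
ee_rot: [-180.0, -0.0, -179.8]
force: [0.9, -0.3, -0.9]
gripper_width: 60.6
gripper_force: 0.0
```

Call:
send_rows --steps '[[[-0.7,-0.7,0,0,0],[-0.7,-0.7,0,0,0],[-0.7,-0.7,0,0,0],[-0.7,-0.7,0,0,0],[-0.7,-0.7,0,0,0]]]'

```text
time_s: 0.98
ee_pos: [351.7, 356.0, 213.9]
ee_rot: [-180.0, -0.0, 180.0]
force: [1.1, 0.3, 0.7]
gripper_width: 27.5
gripper_force: 0.0
```

Call:
send_rows --steps '[[[-0.66,-0.72,0,0,0],[-0.66,-0.72,0,0,0],[-0.66,-0.72,0,0,0],[-0.66,-0.72,0,0,0],[-0.66,-0.72,0,0,0]]]'

```text
time_s: 1.4
ee_pos: [483.6, 211.9, 213.8]
ee_rot: [180.0, -0.0, 180.0]
force: [0.5, 0.6, 0.6]
gripper_width: 0.3
gripper_force: 0.0
```

Call:
send_rows --steps '[[[-0.66,-0.72,0,0,0],[-0.66,-0.72,0,0,0],[-0.66,-0.72,0,0,0],[-0.66,-0.72,0,0,0],[-0.66,-0.72,0,0,0]]]'

```text
time_s: 1.82
ee_pos: [615.6, 67.8, 213.6]
ee_rot: [180.0, -0.0, 180.0]
force: [0.9, -0.2, 0.1]
gripper_width: 0.4
gripper_force: 0.0
```

Call:
send_rows --steps '[[[0,0,0.8,0,0],[0,0,0.8,0,0],[0,0,0.8,0,0],[0,0,0,0,0]]]'

```text
time_s: 2.15
ee_pos: [610.1, 68.7, 111.1]
ee_rot: [-179.9, -0.8, 179.9]
force: [-1.2, -0.2, -0.2]
gripper_width: 0.4
gripper_force: 0.0
```

Call:
send_rows --steps '[[[-0.05,-0.5,0,0,0],[-0.05,-0.5,0,0,0],[0,-0.4,0,0,0],[-0.05,-0.4,0,0,0],[-0.08,-0.4,0,0,0]]]'

```text
time_s: 2.57
ee_pos: [623.9, -18.5, 119.6]
ee_rot: [180.0, 0.0, 180.0]
force: [-0.9, 1.7, -0.4]
gripper_width: 0.7
gripper_force: 0.6
```

Call:
send_rows --steps '[[[-0.1,-0.4,0,0,0],[-0.1,-0.4,0,0,0],[-0.1,-0.5,0,0,0],[-0.2,-0.45,0,0,0],[-0.25,-0.45,0,0,0]]]'

```text
time_s: 2.98
ee_pos: [654.4, -107.1, 119.4]
ee_rot: [180.0, 0.1, 180.0]
force: [-0.2, 2.4, -0.3]
gripper_width: 0.2
gripper_force: 0.5
```

Call:
send_rows --steps '[[[-0.3,-0.4,0,0,0],[-0.35,-0.4,0,0,0],[-0.35,-0.4,0,0,0],[0,0,0,0,0]]]'

```text
time_s: 3.32
ee_pos: [696.6, -157.7, 118.8]
ee_rot: [-179.9, 0.2, 179.9]
force: [0.4, -0.1, 0.7]
gripper_width: 0.9
gripper_force: 0.0
```

Call:
send_rows --steps '[[[0.6,0.35,0,0,0],[0.2,0.1,-0.9,0,0.3],[0,0,-0.9,0,0.5],[0,0,-0.9,0,0.6]]]'

```text
time_s: 3.65
ee_pos: [660.2, -135.4, 227.4]
ee_rot: [180.0, -0.1, -180.0]
force: [1.4, 0.2, 0.2]
gripper_width: 17.6
gripper_force: 0.0
```

```bash
python3 - <<'E'
from h import *
f=grab("scene");P=cloud(f);g=f["pixels"].mean(2)
z=P[...,2];x=P[...,0];y=P[...,1]
m=(z>128)&(z<150)&(x>500)&(x<790)&(y>-330)&(y<50)&(g<60);q=P[m];print(len(q),q.min(0),q.max(0),np.median(q,0))
save(f,"c.png")
E
```

```text
645 [ 656.09872844 -292.6823077   128.02365002] [788.96921285   2.06182279 149.89197461] [ 710.27471291 -237.39238186  143.51755611]
```

View pics/c.png

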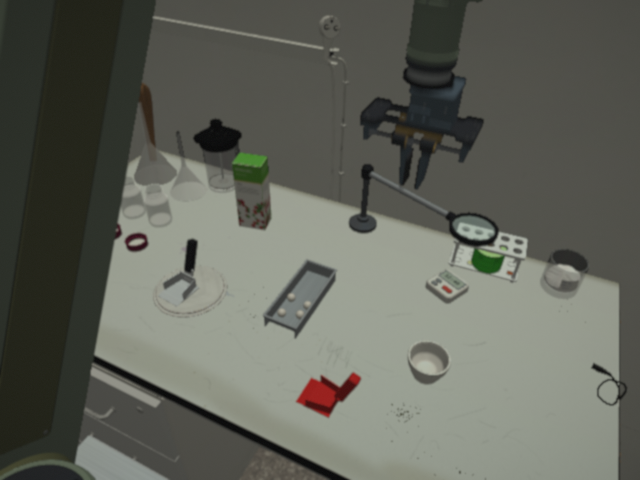

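The lens now sits at ≈(699,-250), pixel (474,229), over 300 mm from the tray; timer and rack are untouched. Now to the scoop.

Call:
send_rows --steps '[[[0.48,0.86,0,0,0.6],[0.48,0.86,0,0,0.6],[0.48,0.86,0,0,0.6],[0.48,0.86,0,0,0.6],[0.48,0.86,0,0,0.6]]]'

```text
time_s: 4.12
ee_pos: [564.4, 37.2, 226.8]
ee_rot: [180.0, 0.1, 180.0]
force: [1.1, -0.2, 0.2]
gripper_width: 53.3
gripper_force: 0.0
```

```bash
python3 - <<'E'
from h import *
f=grab("wrist");save(f,"d.png");s=env.state();print(s["ee_pos"],f["cam_to_world"].round(2).tolist())
im=f["pixels"];P=cloud(f);z=P[...,2];x=P[...,0];y=P[...,1]
import pickle;pickle.dump(f,open("w1.pkl","wb"))
m=((x>430)&(x<610)&(y>-35)&(y<40)&(z>5)&(z<24)&(im.min(2)>120)).astype(np.uint8)
N,L,S,C=cv2.connectedComponentsWithStats(m)
for i in range(1,N):
    if S[i,4]>8: print("ball",C[i].round(1),S[i,4],ray(f,*C[i],12).round(1))
m=(x>430)&(x<610)&(y>-45)&(y<50)&(z>26)&(z<33);q=P[m]
if len(q): print("rim",len(q),cv2.minAreaRect(q[:,:2].astype(np.float32)))
E
```

```text
[560.37376662  43.2684648  226.9775866 ] [[0.0, 0.96, 0.28, 485.58], [1.0, -0.0, 0.0, 36.22], [0.0, 0.28, -0.96, 397.86], [0.0, 0.0, 0.0, 1.0]]
ball [258.4 161.3] 459 [515.6 -27.   12. ]
ball [291.   93.5] 127 [451.3   7.5  12. ]
ball [302. 115.] 221 [471.   17.9  12. ]
ball [270.3 126.6] 206 [481.9 -13.7  12. ]
ball [269.8 154.1] 189 [508.4 -15.2  12. ]
ball [305.3 157.7] 200 [512.1  20.6  12. ]
rim 2556 ((520.2945556640625, 2.5196571350097656), (68.03130340576172, 167.0639190673828), 89.5957260131836)
```

View pics/d.png

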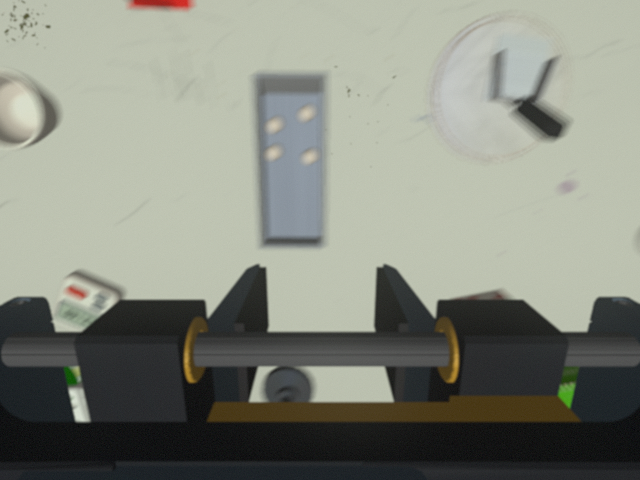

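The wrist view shows tray (290,160), four balls (275–310, 113–158) and the scoop at (520,90) with its handle to (550,120). All four balls are at world x ≤ 512. Next: approach the scoop and measure its pose closely.

Call:
send_rows --steps '[[[0.4,0.9,0,0,0.6],[0.4,0.9,0,0,0.6],[0.4,0.9,0,0,0.6],[0.3,0.8,0,0,0.6],[0,0,0,0,0.6]]]'

```text
time_s: 4.58
ee_pos: [503.4, 180.6, 226.9]
ee_rot: [179.8, -0.0, -179.7]
force: [-0.6, 0.6, -0.3]
gripper_width: 54.8
gripper_force: 0.0
```

```bash
cat > sc.py <<'E'
from h import *
f=grab("wrist");s=env.state();print(s["ee_pos"])
im=f["pixels"];P=cloud(f);z=P[...,2];x=P[...,0];y=P[...,1];g=im.mean(2)
near=(x>370)&(x<540)&(y>130)&(y<290)
m=near&(g<70)&(z>35)&(z<110);q=P[m]
print("handle n",len(q),q[:,2].max())
for a,b in((40,55),(55,70),(70,85),(85,96),(96,104)):
    t=q[(q[:,2]>a)&(q[:,2]<b)]
    if len(t)>5:print(a,len(t),t.mean(0).round(1),t.min(0).round(1),t.max(0).round(1),"rect",cv2.minAreaRect(t[:,:2].astype(np.float32)))
m=near&(z>22)&(z<36)&(g>=70);q=P[m]
if len(q):print("walls",len(q),q.min(0).round(1),q.max(0).round(1),cv2.minAreaRect(q[:,:2].astype(np.float32)))
m=near&(z>5)&(z<11);q=P[m];h=cv2.convexHull(q[:,:2].astype(np.float32))[:,0]
print("pan",cv2.minEnclosingCircle(h),cv2.fitEllipse(h))
save(f,"sc.png")
E
python3 sc.py
```

```text
[504.6810068  178.07295863 226.76651279]
handle n 759 100.21871804861627
40 78 [462.4 214.2  49.9] [460.4 207.6  41.2] [468.  221.7  54.8] rect ((462.7301025390625, 213.78321838378906), (6.752148628234863, 14.667640686035156), 15.615951538085938)
55 135 [467.3 213.3  62.5] [463.9 206.7  55.1] [475.8 221.   69.9] rect ((467.692138671875, 212.54579162597656), (9.42958927154541, 17.692853927612305), 25.923389434814453)
70 147 [472.6 212.9  77.6] [469.1 206.3  70. ] [479.3 220.   84.9] rect ((472.944091796875, 212.3975830078125), (8.43244457244873, 15.475848197937012), 17.960580825805664)
85 165 [481.1 212.   91.7] [474.6 205.5  85.1] [493.6 219.6  96. ] rect ((484.0595703125, 212.40695190429688), (13.63516616821289, 18.90475082397461), 87.55412292480469)
96 234 [484.5 212.8  97.7] [478.6 206.2  96. ] [493.  219.3 100.2] rect ((485.8551330566406, 212.75045776367188), (14.37844467163086, 13.10377025604248), 0.6522064805030823)
walls 322 [418.4 195.2  22. ] [463.7 245.8  35.5] ((441.8272705078125, 218.28668212890625), (50.86863708496094, 42.03323745727539), 83.95020294189453)
pan ((450.5248718261719, 207.21820068359375), 68.34748840332031) ((450.4000244140625, 207.06520080566406), (134.7938690185547, 135.49415588378906), 95.94901275634766)
```

View pics/sc.png

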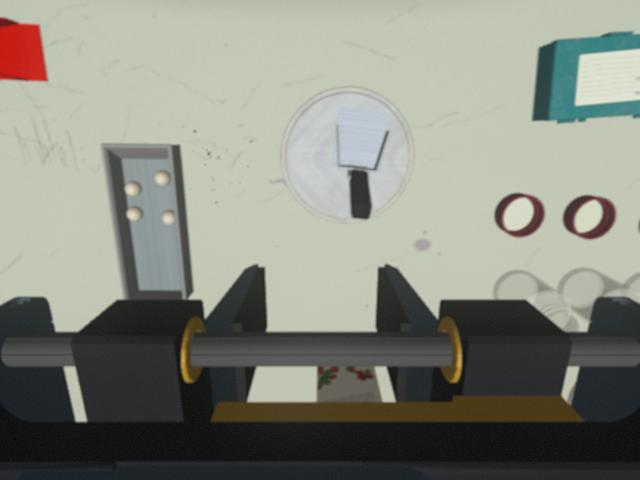

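Scoop pose: yaw ≈ -6°, grip ≈ (475, 214, 66). Pan centre ≈ (450, 207).

Call:
send_rows --steps '[[[0.74,0.9,0,0,0.5],[0,0,0.5,0.87,0.5],[0,0,0.9,0,0.5],[0,0,0.9,0,0.5],[0,0,0.7,0,0.5]]]'

```text
time_s: 5.05
ee_pos: [479.1, 206.6, 104.4]
ee_rot: [-180.0, -0.0, 174.0]
force: [0.1, -1.2, -0.9]
gripper_width: 45.6
gripper_force: 0.0
```

Call:
send_rows --steps '[[[0,0,0.7,0,0.5],[0,0,0.5,0,0.5],[0,0,0.3,0,0.5],[0,0,0,0,0.5]]]'

```text
time_s: 5.38
ee_pos: [478.2, 206.0, 43.6]
ee_rot: [-179.8, -0.3, 173.9]
force: [-0.4, 0.8, 0.0]
gripper_width: 45.6
gripper_force: 0.0
```

```bash
python3 - <<'E'
from h import *
s=env.state();print(s["ee_pos"],s["ee_rot"],s["gripper_width"],s["force"])
E
```

```text
[478.21363375 206.02745312  43.62573021] [-179.83406745   -0.26407862  173.9495766 ] 45.58935826445616 [-0.35270958  0.77689141  0.027713  ]
```

Call:
send_rows --steps '[[[0.1,0.19,-0.08,0,0.5],[0,0,0,0,0],[0,0,0,0,0],[0,0,0,0,0],[0,0,0,0,0]]]' --squeeze 45

```text
time_s: 5.8
ee_pos: [476.8, 216.0, 50.1]
ee_rot: [180.0, 0.1, 174.0]
force: [-0.8, 0.1, 0.1]
gripper_width: 22.2
gripper_force: 0.0
```

```bash
python3 sc.py; python3 - <<'E'
from h import *
s=env.state();print(s["ee_pos"],s["ee_rot"],s["gripper_width"],s["gripper_force"],s["force"])
E
```

```text
[476.68146961 215.9128844   49.85735149]
handle n 7177 109.9869227253615
40 637 [462.  216.5  48.3] [458.2 199.4  40. ] [467.1 233.5  55. ] rect ((461.9668273925781, 216.09820556640625), (34.07890319824219, 7.255926132202148), 79.0923843383789)
55 1289 [465.4 215.9  63.2] [457.7 196.8  55. ] [487.  236.6  70. ] rect ((468.54132080078125, 218.4666748046875), (29.699378967285156, 38.157657623291016), 11.702189445495605)
70 1912 [468.2 216.   77.9] [457.4 195.5  70. ] [485.3 238.2  85. ] rect ((471.7408447265625, 215.75990295410156), (42.99470901489258, 25.21265411376953), 84.57186889648438)
85 1028 [465.7 216.4  90.4] [457.2 195.5  85. ] [493.8 238.4  96. ] rect ((476.25152587890625, 215.21200561523438), (43.16165542602539, 34.429771423339844), 83.85157775878906)
96 1096 [473.4 215.   99. ] [457.2 196.9  96. ] [492.7 236.6 104. ] rect ((475.7020263671875, 215.11753845214844), (39.89949417114258, 33.33816909790039), 84.22370910644531)
walls 1442 [417.9 195.6  22. ] [465.  246.1  35.9] ((442.2921142578125, 218.64700317382812), (50.77339172363281, 43.64360427856445), 83.68799591064453)
pan ((450.3698425292969, 207.48199462890625), 67.7252426147461) ((450.2965393066406, 207.4838409423828), (134.14463806152344, 134.4296112060547), 137.70135498046875)
[476.68146961 215.9128844   49.85735149] [1.79961150e+02 7.18898711e-02 1.74005345e+02] 17.660171292123295 0.0 [ 0.01576977 -0.38995704 -1.33778358]
```

Call:
send_rows --steps '[[[0,0,0,0,0],[0,0,0,0,0],[0,0,-0.2,0,0],[0,0,-0.5,0,0],[0,0,-0.8,0,0]]]' --squeeze 45

```text
time_s: 6.27
ee_pos: [474.0, 214.7, 107.4]
ee_rot: [-179.8, -0.4, 174.0]
force: [-0.0, 1.0, -1.5]
gripper_width: 15.9
gripper_force: 45.0
```

Call:
send_rows --steps '[[[0,0,-0.6,0,0],[0,0,-0.2,0,0],[0,0,0,0,0]]]'

```text
time_s: 6.52
ee_pos: [477.6, 216.3, 143.3]
ee_rot: [179.9, 0.2, 174.0]
force: [0.2, -0.8, -0.7]
gripper_width: 15.6
gripper_force: 45.0
```

```bash
cat > tilt.py <<'E'
from h import *
f=grab("wrist");s=env.state();e=s["ee_pos"];yaw=np.radians(s["ee_rot"][2])
print(e.round(1),s["ee_rot"].round(2),s["gripper_width"],s["gripper_force"])
P=cloud(f)-e;tx=np.array([np.cos(yaw),np.sin(yaw)]);ty=np.array([np.sin(yaw),-np.cos(yaw)])
Q=np.stack([P[...,:2]@tx,P[...,:2]@ty,P[...,2]],-1)   # tool x, tool y, up
a,b,c=Q[...,0],Q[...,1],Q[...,2]
im=f["pixels"]
m=(a>45)&(a<85)&(abs(b)<30)&(c<-25)&(c>-60); 
t=Q[m]; mm=(abs(t[:,1])<14)
A=np.c_[t[mm][:,0]-44.7,t[mm][:,1],np.ones(mm.sum())];w=np.ones(len(A))
for _ in range(5):
    s_=np.linalg.lstsq(A*w[:,None],t[mm][:,2]*w,rcond=None)[0]; r=t[mm][:,2]-A@s_; w=(abs(r)<2.0)*1.
print("n",mm.sum(),"floor slope along lip (up +) deg",np.degrees(np.arctan(s_[0])),"lateral",np.degrees(np.arctan(s_[1])),"floor z rel TCP at origin",s_[2])
F=t[abs(t[:,2]-np.c_[t[:,0]-44.7,t[:,1],np.ones(len(t))]@s_)<2.5]
print("lip max a",np.percentile(F[:,0],[98,99.5]),"y rng",np.percentile(F[F[:,0]>66][:,1],[1,99]))
E
python3 tilt.py
```

```text
[476.4 215.8 141.4] [1.7997e+02 6.0000e-02 1.7399e+02] 15.79775261818796 44.99553143978119
n 2501 floor slope along lip (up +) deg -1.962857224493108 lateral 0.04481229813750237 floor z rel TCP at origin -37.66075793199762
lip max a [71.84969699 71.90745981] y rng [-24.4696775  24.4756185]
```

Call:
send_rows --steps '[[[0,0,0,-0.87,0],[-0.2,-0.3,0,0,0],[-0.5,-0.8,0,0,0],[-0.5,-0.9,0,0,0],[-0.5,-0.9,0,0,0]]]'

```text
time_s: 6.98
ee_pos: [543.4, 98.6, 138.8]
ee_rot: [-180.0, -0.2, -179.9]
force: [0.9, 0.6, -1.8]
gripper_width: 16.2
gripper_force: 45.0
```

Call:
send_rows --steps '[[[-0.5,-0.9,0,0,0],[-0.5,-0.9,0,0,0],[-0.3,-0.5,0,0,0],[0,-0.13,0.5,0,0],[0,0,0.7,0,0]]]'

```text
time_s: 7.4
ee_pos: [597.7, 0.1, 92.3]
ee_rot: [-180.0, 0.1, 179.8]
force: [0.1, 1.0, -2.2]
gripper_width: 15.9
gripper_force: 45.0
```

```bash
python3 tilt.py
```

```text
[592.1   1.2  85.1] [179.99  -0.69 179.84] 15.99755999111957 44.99545633792877
n 2106 floor slope along lip (up +) deg -2.312622718805147 lateral -0.08491029967594162 floor z rel TCP at origin -32.2313965845202
lip max a [67.62240152 67.65688724] y rng [-26.23794576  22.35880792]
```

Call:
send_rows --steps '[[[-0.05,0.02,0.3,0,0],[0,0,0.2,0,0],[0,0,0,0,0],[0,0,0,0,0]]]'

```text
time_s: 7.78
ee_pos: [598.3, 3.9, 73.1]
ee_rot: [180.0, -0.0, -180.0]
force: [1.0, -0.1, -0.1]
gripper_width: 16.1
gripper_force: 45.0
```

```bash
sed -i 's/^f=grab("wrist");s=env.state()/s=env.state();f=grab("wrist")/' tilt.py; python3 tilt.py; python3 - <<'E'
from h import *
f=grab("wrist");im=f["pixels"];P=cloud(f);z=P[...,2];x=P[...,0];y=P[...,1]
m=((x>430)&(x<530)&(y>-40)&(y<45)&(z>7)&(z<24)&(im.min(2)>130)).astype(np.uint8)
N,L,S,C=cv2.connectedComponentsWithStats(m)
for i in range(1,N):
    if S[i,4]>15: print("ball",C[i].round(1),S[i,4],ray(f,*C[i],12).round(1))
m=(x>430)&(x<520)&(y>-45)&(y<50)&(z>26)&(z<33);q=P[m];print("rim",np.percentile(q,[1,99],axis=0).round(1))
save(f,"e.png")
E
```

```text
[598.3   3.9  73.1] [ 1.7999e+02 -2.0000e-02 -1.7997e+02] 16.050318347424437 44.99541699886322
n 2668 floor slope along lip (up +) deg -1.7665330741448537 lateral 0.0684558933355678 floor z rel TCP at origin -39.259509116448015
lip max a [73.29283407 73.33127681] y rng [-25.51414687  29.47039681]
ball [348.2  39.3] 588 [470.8  18.1  12. ]
ball [290.7  61.4] 574 [482.2 -14.4  12. ]
ball [288.8 111.3] 515 [509.1 -16.2  12. ]
ball [351.4 118.8] 508 [513.3  20.9  12. ]
rim [[457.  -30.9  26.3]
 [519.2  36.8  31.7]]
```

View pics/e.png

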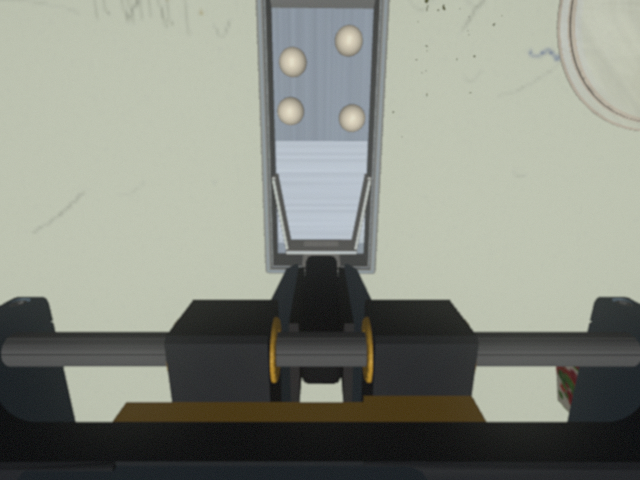

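Scoop is centred in the tray (lip at row 140), with all four balls ahead of it (rows 39–119). Lowering.

Call:
send_rows --steps '[[[0,-0.02,0.4,0,0],[0,0,0.25,0,0],[0,0,0.06,0,0],[0,0,0,0,0]]]'

```text
time_s: 8.22
ee_pos: [598.2, 2.7, 45.1]
ee_rot: [180.0, -0.0, 180.0]
force: [-0.3, -0.5, -0.7]
gripper_width: 15.8
gripper_force: 45.0
```

Call:
send_rows --steps '[[[0,0,0.04,0,0],[0,0,0,0,0]]]'

```text
time_s: 8.38
ee_pos: [598.5, 2.7, 44.9]
ee_rot: [180.0, 0.0, 180.0]
force: [-2.3, -0.4, 7.5]
gripper_width: 16.0
gripper_force: 45.0
```

Call:
send_rows --steps '[[[0,0,0,0,0],[0,0,0.03,0,0],[0,0,0,0,0]]]' --squeeze 10

```text
time_s: 8.63
ee_pos: [600.0, 2.7, 44.0]
ee_rot: [180.0, 0.3, 180.0]
force: [0.7, 0.4, 6.2]
gripper_width: 15.8
gripper_force: 10.0
```

Call:
send_rows --steps '[[[0,0,0,0,0],[0,0,-0.03,0,0]]]' --squeeze 50

```text
time_s: 8.8
ee_pos: [599.2, 2.6, 44.2]
ee_rot: [180.0, 0.1, 180.0]
force: [0.1, 0.1, -0.7]
gripper_width: 15.7
gripper_force: 50.0
```

```bash
python3 tilt.py
```

```text
[599.2   2.6  44.2] [1.8000e+02 1.4000e-01 1.7998e+02] 15.685323724315554 49.999735951423645
n 3819 floor slope along lip (up +) deg -4.773040702347504 lateral 0.08084519871067873 floor z rel TCP at origin -36.758982405803785
lip max a [83.62571044 84.63916562] y rng [-28.95511038  28.97660578]
```

Call:
send_rows --steps '[[[0.1,0,0.02,0,0],[0.12,0,0,0,0],[0.12,0,0,0,0],[0.12,0,0,0,0],[0.12,0,0,0,0]]]'

```text
time_s: 9.27
ee_pos: [577.9, 2.5, 44.0]
ee_rot: [-180.0, 0.4, 180.0]
force: [3.2, -0.1, 5.1]
gripper_width: 15.9
gripper_force: 50.0
```

Call:
send_rows --steps '[[[0.12,0,0,0,0],[0.12,0,0,0,0],[0.12,0,0,0,0],[0.12,0,0,0,0],[0.12,0,0,0,0]]]'

```text
time_s: 9.68
ee_pos: [554.1, 2.6, 44.1]
ee_rot: [-180.0, 0.4, 180.0]
force: [4.3, -0.1, 5.2]
gripper_width: 15.5
gripper_force: 50.0
```

Call:
send_rows --steps '[[[0.12,0,0,0,0],[0.12,0,0,0,0],[0.12,0,0,0,0],[0.1,0,0,0,0]]]'

```text
time_s: 10.02
ee_pos: [535.8, 2.6, 44.0]
ee_rot: [-180.0, 0.5, 180.0]
force: [4.6, 0.2, 4.6]
gripper_width: 15.9
gripper_force: 50.0
```

```bash
cat > look.py <<'E'
from h import *
import sys
s=env.state();f=grab("wrist");e=s["ee_pos"];print(s["time_s"],e.round(1),s["ee_rot"].round(1),s["force"].round(1))
im=f["pixels"];P=cloud(f);z=P[...,2];x=P[...,0];y=P[...,1]
m=((x>430)&(x<605)&(y>-30)&(y<36)&(z>e[2]-38)&(z<e[2]-10)&(im.min(2)>115)&(im[...,0]>im[...,2].astype(int)+10)).astype(np.uint8)
m=cv2.morphologyEx(m,cv2.MORPH_OPEN,np.ones((3,3)))
N,L,S,C=cv2.connectedComponentsWithStats(m)
for i in range(1,N):
    if S[i,4]>40: print("ball px",C[i].round(0),S[i,4],"tool rel",(ray(f,*C[i],e[2]-30)-e).round(1))
save(f,sys.argv[1])
E
python3 look.py g1.png
```

```text
10.0167 [535.8   2.6  44. ] [-180.     0.5  180. ] [4.6 0.2 4.6]
ball px [306. 130.] 676 tool rel [-78.7  -8.5 -30. ]
ball px [351. 137.] 1353 tool rel [-75.2  14.7 -30. ]
ball px [283. 151.] 650 tool rel [-68.1 -20.5 -30. ]
```

Call:
send_rows --steps '[[[0.1,0,0,0,0],[0.1,0,0,0,0],[0.08,0,0,0,0],[0.04,0,0,0,0],[0,0,0,0,0]]]'

```text
time_s: 10.48
ee_pos: [526.7, 2.1, 44.5]
ee_rot: [-179.9, 0.9, -180.0]
force: [10.5, -1.1, 0.8]
gripper_width: 15.6
gripper_force: 50.0
```

```bash
python3 look.py g2.png
```

```text
10.4833 [526.7   2.1  44.5] [-179.9    0.9 -180. ] [10.5 -1.1  0.8]
ball px [324. 153.] 2623 tool rel [-67.1   0.8 -30. ]
```

View pics/g2.png

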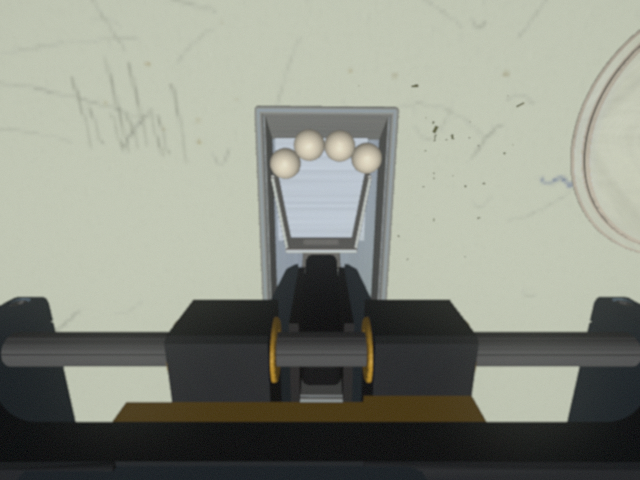

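All four balls sit in a row on the scoop floor against the slope (rows 145–163). I will tip the scoop lip-up within a light grip by pressing on its heel while easing back, so the balls roll to the back wall.

Call:
send_rows --steps '[[[0,0,0,0,0],[-0.05,0,0.05,0,0],[-0.05,0,0.04,0,0],[-0.05,0,0.02,0,0],[0,0,0,0,0]]]' --squeeze 10

```text
time_s: 10.95
ee_pos: [528.7, 2.1, 39.8]
ee_rot: [-180.0, 0.4, -180.0]
force: [2.2, -1.2, 9.1]
gripper_width: 16.1
gripper_force: 10.0
```

```bash
sed -i 's/(a<85)/(a<68)/' tilt.py; python3 tilt.py; python3 look.py g3.png
```

```text
[528.7   2.1  39.8] [-179.95    0.36 -179.98] 16.127280081241228 10.000312775373459
n 2010 floor slope along lip (up +) deg 3.223251105346076 lateral 0.03761559082439834 floor z rel TCP at origin -32.90749854772672
lip max a [66.04475288 67.12983179] y rng [-12.85717377  14.68871285]
11.0 [528.7   2.1  39.8] [-179.9    0.4 -180. ] [ 3.1 -1.7  9.1]
ball px [308. 141.] 733 tool rel [-73.3  -8.  -30. ]
ball px [353. 148.] 1424 tool rel [-69.6  15.8 -30. ]
ball px [283. 161.] 682 tool rel [-63.  -20.8 -30. ]
```

View pics/g3.png

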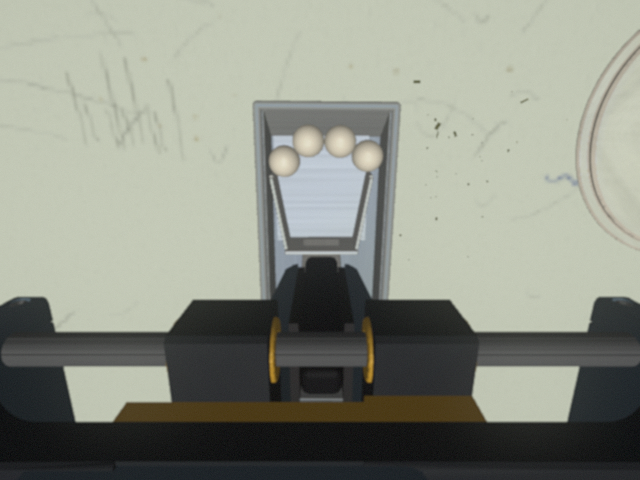

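Balls are still arched across the tray width (row 141–161) and the scoop has tipped to about +3°. I'll tip it a little more and shake gently inside the tray walls so they settle in the bowl.

Call:
send_rows --steps '[[[-0.06,0,0.03,0,0],[-0.06,0,0.03,0,0],[-0.06,0,0.02,0,0],[0,0,0,0,0]]]' --squeeze 10

```text
time_s: 11.38
ee_pos: [533.9, 2.1, 35.8]
ee_rot: [-180.0, 0.1, -180.0]
force: [0.7, -1.6, 8.4]
gripper_width: 15.7
gripper_force: 11.8
```

Call:
send_rows --steps '[[[0,0,0,0,0],[0,0,-0.08,0,0],[0,0,0,0.15,0],[0,0,0,-0.3,0],[0,0,0,0.15,0]]]' --squeeze 50

```text
time_s: 11.8
ee_pos: [532.2, 2.7, 37.4]
ee_rot: [180.0, -0.1, 179.9]
force: [0.3, -0.0, -1.7]
gripper_width: 15.7
gripper_force: 52.1
```

```bash
python3 tilt.py; python3 look.py g4.png
```

```text
[532.2   2.7  37.4] [ 1.7999e+02 -1.0000e-01  1.7993e+02] 15.671513719795291 52.05731938127428
n 1559 floor slope along lip (up +) deg 6.218066645442168 lateral -0.012803286280535203 floor z rel TCP at origin -27.229794841538705
lip max a [64.23181555 65.77659952] y rng [-26.63728735  27.38848257]
11.85 [532.3   2.7  37.4] [ 1.800e+02 -1.000e-01  1.798e+02] [-0.8 -0.2 -1. ]
ball px [267.  88.] 100 tool rel [-99.6 -27.5 -30. ]
ball px [287.  88.] 147 tool rel [-99.5 -17.5 -30. ]
ball px [342.  88.] 423 tool rel [-99.5  10.2 -30. ]
ball px [382.  88.] 66 tool rel [-99.4  30.2 -30. ]
ball px [318. 136.] 66 tool rel [-76.4  -2.4 -30. ]
ball px [363. 137.] 41 tool rel [-75.7  21.2 -30. ]
ball px [282. 142.] 51 tool rel [-73.  -21.1 -30. ]
ball px [293. 158.] 158 tool rel [-65.1 -15.2 -30. ]
ball px [355. 155.] 107 tool rel [-66.3  17.  -30. ]
```

```bash
cat > hc.py <<'E'
from h import *
import sys
s=env.state();f=grab("wrist");e=s["ee_pos"];im=f["pixels"];P=cloud(f)
b=(im[...,0].astype(int)-im[...,2]).clip(0,60)*4
w=cv2.GaussianBlur(cv2.cvtColor(im,cv2.COLOR_RGB2GRAY),(3,3),0)
x0,x1,y0,y1=[int(v) for v in sys.argv[2:6]] if len(sys.argv)>5 else (255,395,60,260)
c=cv2.HoughCircles(w[y0:y1,x0:x1],cv2.HOUGH_GRADIENT,1.2,20,param1=120,param2=13,minRadius=10,maxRadius=20)
print(s["time_s"],e.round(1),s["ee_rot"].round(1))
if c is not None:
    for u,v,r in c[0]:
        u+=x0;v+=y0;k=im[int(v),int(u)];p=P[int(v),int(u)]
        if k.min()>130 : print("px",round(u),round(v),"r",round(r,1),"rgb",k,"top rel",(p-e).round(1))
save(f,sys.argv[1])
E
python3 hc.py g5.png
```

```text
11.9 [532.4   2.7  37.5] [ 1.800e+02 -1.000e-01  1.799e+02]
px 338 131 r 16.2 rgb [231 224 206] top rel [-78.6   7.1  -8. ]
px 305 130 r 16.4 rgb [231 227 209] top rel [-79.   -8.5  -7. ]
px 366 152 r 15.3 rgb [231 226 208] top rel [-69.5  20.3  -8.4]
px 283 157 r 14.0 rgb [230 225 207] top rel [-67.3 -18.7  -8.9]
```

Call:
send_rows --steps '[[[-0.05,0.06,0,0,0],[-0.03,0.05,0,0,0],[0,0,0,0,0],[0,0,0,0,0]]]'

```text
time_s: 12.28
ee_pos: [536.4, 7.2, 37.9]
ee_rot: [180.0, -0.0, 180.0]
force: [-0.4, -0.7, -0.9]
gripper_width: 15.6
gripper_force: 52.1
```

```bash
python3 hc.py g6.png
```

```text
12.2833 [536.4   7.2  37.9] [180.  -0. 180.]
px 300 125 r 16.6 rgb [227 221 200] top rel [-81.2 -10.5  -6.8]
px 288 163 r 16.4 rgb [227 221 201] top rel [-64.4 -16.6  -9. ]
px 332 135 r 16.5 rgb [231 225 207] top rel [-76.8   4.1  -7.4]
px 358 152 r 19.2 rgb [202 194 174] top rel [-69.5  16.1  -9.9]
px 274 137 r 16.5 rgb [194 203 212] top rel [-75.6 -25.2 -24.3]
px 358 131 r 14.0 rgb [189 199 208] top rel [-78.5  17.  -22.8]
```

Call:
send_rows --steps '[[[0,-0.1,0,0,0],[0,-0.1,0,0,0],[0,0,0,0,0],[0,0,0,0,0]]]'

```text
time_s: 12.67
ee_pos: [536.4, 0.2, 38.1]
ee_rot: [179.8, 0.0, 179.8]
force: [0.8, 5.7, -1.2]
gripper_width: 15.6
gripper_force: 52.1
```

```bash
python3 hc.py g7.png
```

```text
12.6667 [5.364e+02 2.000e-01 3.810e+01] [179.8   0.  179.8]
px 300 219 r 15.2 rgb [224 220 198] top rel [-35.9 -11.3 -13.2]
px 301 122 r 16.4 rgb [229 224 203] top rel [-83.   -9.7  -8.2]
px 341 209 r 16.4 rgb [223 218 196] top rel [-40.5   9.  -15.2]
px 325 155 r 15.0 rgb [224 220 198] top rel [-67.7   1.3  -9.7]
px 282 137 r 11.3 rgb [193 202 211] top rel [-75.7 -20.2 -24.7]
```

Shifting sideways broke the arch: two balls are now at the back wall.

Call:
send_rows --steps '[[[0,0.08,0,0,0],[0,0,0,0,0],[0,0,0,0,0]]]'

```text
time_s: 12.97
ee_pos: [536.2, 1.9, 38.0]
ee_rot: [-180.0, 0.0, -180.0]
force: [-0.4, -0.0, -1.2]
gripper_width: 15.5
gripper_force: 52.1
```

```bash
python3 hc.py g8.png
```

```text
12.9667 [536.2   1.9  38. ] [-180.    0. -180.]
px 338 219 r 15.3 rgb [224 219 198] top rel [-35.5   7.7 -14.4]
px 299 122 r 16.4 rgb [230 224 205] top rel [-82.9 -11.5  -8.1]
px 319 196 r 15.0 rgb [224 219 197] top rel [-48.   -1.9 -10.4]
px 300 220 r 15.2 rgb [225 220 199] top rel [-35.4 -11.5 -12.7]
```

Call:
send_rows --steps '[[[0.06,0,0,0,0],[0.08,0,0,0,0],[0.04,0,0,0,0],[0,0,0,0,0],[0,0,0,0,0]]]'

```text
time_s: 13.43
ee_pos: [528.9, 2.1, 38.0]
ee_rot: [180.0, -0.0, 180.0]
force: [-0.4, -0.2, -1.9]
gripper_width: 15.6
gripper_force: 52.1
```

```bash
python3 hc.py g9.png
```

```text
13.4333 [528.9   2.1  38. ] [180.  -0. 180.]
px 300 151 r 16.5 rgb [226 220 199] top rel [-70.1 -10.7  -7.3]
px 338 219 r 15.3 rgb [225 219 199] top rel [-35.6   7.7 -14.2]
px 298 219 r 13.6 rgb [222 215 195] top rel [-35.8 -13.1 -13.3]
px 319 197 r 12.5 rgb [225 219 197] top rel [-47.3  -1.9 -11.4]
px 284 181 r 16.6 rgb [191 201 208] top rel [-53.9 -20.3 -25.8]
```

Fourth ball is rolling in too. Gentle lift.

Call:
send_rows --steps '[[[0,0,-0.1,0,0],[0,0,-0.25,0,0],[0,0,-0.4,0,0],[0,0,-0.5,0,0],[0,0,-0.4,0,0]]]'

```text
time_s: 13.9
ee_pos: [529.4, 2.2, 105.8]
ee_rot: [180.0, 0.1, 180.0]
force: [0.4, 0.3, -2.3]
gripper_width: 16.0
gripper_force: 52.1
```

Call:
send_rows --steps '[[[0,0,-0.25,0,0],[0,0,-0.1,0,0],[0,0,0,0,0]]]'

```text
time_s: 14.15
ee_pos: [529.6, 2.2, 119.1]
ee_rot: [180.0, 0.1, 180.0]
force: [-0.6, 0.2, -1.9]
gripper_width: 15.6
gripper_force: 52.1
```

```bash
python3 hc.py g10.png; python3 tilt.py
```

```text
14.15 [529.6   2.2 119.1] [1.8e+02 1.0e-01 1.8e+02]
px 300 219 r 15.2 rgb [219 211 191] top rel [-35.4 -11.6 -14.7]
px 290 184 r 17.9 rgb [224 219 198] top rel [-54.1 -15.8  -9. ]
px 316 199 r 15.3 rgb [215 209 188] top rel [-46.8  -3.9 -11.8]
px 338 218 r 15.0 rgb [210 202 182] top rel [-36.8   7.7 -13.5]
px 358 143 r 17.9 rgb [186 195 204] top rel [-72.7  17.3 -23.7]
[528.9   2.2 118.1] [1.7999e+02 2.0000e-02 1.7998e+02] 15.81018118729816 52.061269702389836
n 1044 floor slope along lip (up +) deg 5.903559954768248 lateral -0.02392885040534129 floor z rel TCP at origin -27.229192877228964
lip max a [66.22938479 67.28877309] y rng [-25.00764694  21.98825515]
```

All four balls are in the bowl, tipped 6° lip-up. I'll carry it smoothly to the mortar.

Call:
send_rows --steps '[[[0,-0.15,0,0,0],[-0.02,-0.3,0,0,0],[-0.04,-0.45,0,0,0],[-0.04,-0.55,0,0,0],[-0.04,-0.6,0,0,0]]]'

```text
time_s: 14.67
ee_pos: [534.2, -81.2, 117.2]
ee_rot: [180.0, -0.1, -180.0]
force: [0.0, -0.2, -1.1]
gripper_width: 16.0
gripper_force: 52.1
```

Call:
send_rows --steps '[[[-0.04,-0.6,0,0,0],[-0.04,-0.6,0,0,0],[-0.04,-0.6,0,0,0],[-0.04,-0.6,0,0,0],[-0.04,-0.55,0,0,0]]]'

```text
time_s: 15.08
ee_pos: [541.9, -200.3, 117.1]
ee_rot: [180.0, -0.1, 179.9]
force: [0.3, 1.0, -1.0]
gripper_width: 16.0
gripper_force: 52.1
```

Call:
send_rows --steps '[[[-0.04,-0.45,0,0,0],[-0.02,-0.35,0,0,0],[0,-0.25,0,0,0],[0,-0.12,0,0,0],[0,-0.05,0,0,0]]]'

```text
time_s: 15.5
ee_pos: [544.6, -247.2, 117.5]
ee_rot: [180.0, -0.0, 179.9]
force: [-1.1, 0.1, -1.5]
gripper_width: 15.6
gripper_force: 52.1
```

Call:
send_rows --steps '[[[0,0,0.15,0,0],[0,0,0.25,0,0],[0,0,0.15,0,0],[0,0,0,0,0],[0,0,0,0,0]]]'

```text
time_s: 15.92
ee_pos: [544.5, -245.8, 95.0]
ee_rot: [179.9, -0.1, -180.0]
force: [0.2, -0.7, -0.5]
gripper_width: 15.7
gripper_force: 52.1
```

```bash
python3 hc.py h1.png; python3 - <<'E'
from h import *
def circ(q):
    A=np.c_[2*q[:,:2],np.ones(len(q))];s=np.linalg.lstsq(A,(q[:,:2]**2).sum(1),rcond=None)[0]
    return s[:2].round(1),np.sqrt(s[2]+s[0]**2+s[1]**2).round(1)
for n in("wrist","side"):
    f=grab(n);P=cloud(f);x,y,z=P[...,0],P[...,1],P[...,2]
    q=P[(x>420)&(x<520)&(y<-205)&(y>-300)&(z>40)&(z<47)];h=cv2.convexHull(q[:,:2].astype(np.float32))[:,0]
    print(n,"mortar",circ(q),circ(h),len(q),np.percentile(q,[1,99],axis=0).round(1).tolist())
E
```

```text
15.9167 [ 544.5 -245.8   95. ] [ 1.799e+02 -1.000e-01 -1.800e+02]
px 300 219 r 15.2 rgb [216 207 187] top rel [-35.8 -11.5 -13. ]
px 323 197 r 16.5 rgb [219 210 189] top rel [-47.4  -0.4 -11.3]
px 292 190 r 14.0 rgb [222 213 193] top rel [-50.8 -15.6 -11.4]
px 342 220 r 13.7 rgb [219 211 190] top rel [-35.2   9.8 -13.7]
wrist mortar (array([ 469.5, -252.8]), np.float64(31.3)) (array([ 469.5, -252.8]), np.float64(33.6)) 1729 [[436.7, -285.7, 40.1], [486.7, -221.6, 45.9]]
side mortar (array([ 469.1, -252.3]), np.float64(31.9)) (array([ 469.1, -252. ]), np.float64(33.5)) 194 [[436.3, -284.8, 40.2], [501.3, -218.6, 46.2]]
```

Balls centred at tool offset (-42,-4); mortar rim centre (469,-252.5). Now lower, a short forward run, then a fast pull back ("tablecloth") so the balls drop into the bowl.

Call:
send_rows --steps '[[[0,-0.05,0.15,0,0],[0,0,0.15,0,0],[0,0,0,0,0],[0,0,0,0,0]]]'

```text
time_s: 16.4
ee_pos: [544.5, -248.5, 83.2]
ee_rot: [180.0, -0.1, 180.0]
force: [-0.5, 0.1, -1.6]
gripper_width: 15.6
gripper_force: 52.1
```

Call:
send_rows --steps '[[[0.2,0,0,0,0],[0.35,0,0,0,0],[0.35,0,0,0,0],[-1,0,0,0,0],[-1,0,0,0,0]]]'

```text
time_s: 16.82
ee_pos: [585.0, -248.0, 83.3]
ee_rot: [179.9, -0.3, 179.8]
force: [0.5, -0.8, -0.2]
gripper_width: 15.6
gripper_force: 52.1
```

Call:
send_rows --steps '[[[-0.2,0,0,0,0],[0,0,0,0,0],[0,0,0,0,0]]]'

```text
time_s: 17.07
ee_pos: [596.3, -248.5, 83.7]
ee_rot: [180.0, -0.1, -180.0]
force: [-1.0, 0.7, -1.3]
gripper_width: 16.3
gripper_force: 52.1
```

```bash
python3 hc.py h2.png; python3 - <<'E'
from h import *
for n in ("scene","side","wrist"):
    f=grab(n);im=f["pixels"];P=cloud(f);x,y,z=P[...,0],P[...,1],P[...,2]
    save(f,"m_"+n+".png")
    if n!="wrist":
        u,v=proj(f,[469,-252,40]);a=im[int(v)-45:int(v)+45,int(u)-45:int(u)+45]
    else:
        u,v=proj(f,[469,-252,40]);print(u,v);a=im[max(0,int(v)-90):int(v)+90,int(u)-90:int(u)+90]
    a=cv2.resize(a[:,:,::-1],(260,260));globals().setdefault("A",[]).append(a)
cv2.imwrite("pics/mort.png",np.hstack(A))
E
```

```text
17.0667 [ 596.3 -248.5   83.7] [ 1.8e+02 -1.0e-01 -1.8e+02]
px 325 129 r 12.6 rgb [182 191 199] top rel [-79.5   1.1 -22.8]
316.05892435412676 34.5706973820147
```

View pics/mort.png

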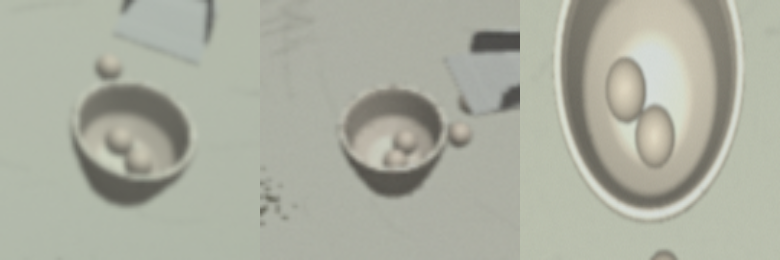

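The crops show two balls inside the mortar, one ball on the bench just behind it (+x side), and another by the scoop. I'll find the strays numerically.

```bash
cat > fb.py <<'E'
from h import *
s=env.state();print(s["time_s"],s["ee_pos"].round(1))
for n in("scene","side","wrist"):
    f=grab(n);im=f["pixels"];P=cloud(f);x,y,z=P[...,0],P[...,1],P[...,2]
    rad=np.hypot(x-469.3,y+252.5)
    m=((z>5)&(z<22)&(rad>38)&(x>250)&(x<700)&(y<190)&(y>-480)&(im.min(2)>60)&(np.hypot(x-675,y+235)>62)).astype(np.uint8)
    N,L,S,C=cv2.connectedComponentsWithStats(m)
    for i in range(1,N):
        if 20<S[i,4]<900:
            q=P[L==i]; print(n,"px",C[i].round(0),S[i,4],"mean",q.mean(0).round(1),"ext",(q.max(0)-q.min(0)).round(0),"rgb",im[L==i].mean(0).round(0),"ray",ray(f,*C[i],9).round(1)[:2])
E
python3 fb.py
```

```text
17.2667 [ 595.7 -248.7   84.1]
scene px [299. 284.] 401 mean [550.1  22.1  13.8] ext [155.  58.  17.] rgb [71. 73. 72.] ray [552.5  24.7]
scene px [205. 295.] 762 mean [447.7 170.3   6.6] ext [121.  47.   6.] rgb [180. 182. 167.] ray [445.2 168.5]
scene px [305. 310.] 329 mean [495.7 -19.5  13. ] ext [164.  66.  17.] rgb [79. 81. 78.] ray [497.1 -17.6]
scene px [420. 336.] 67 mean [ 531.5 -223.8   11.2] ext [14. 15. 11.] rgb [155. 154. 140.] ray [ 533.3 -223.6]
scene px [329. 380.] 29 mean [ 374.6 -121.8   18.9] ext [ 9. 35. 14.] rgb [138.  96.  88.] ray [ 380.8 -119.3]
side px [261. 237.] 422 mean [450.5 169.6   7.9] ext [120.  48.   6.] rgb [169. 166. 155.] ray [450.1 168. ]
side px [302. 262.] 352 mean [517.2  32.   13.6] ext [156.  52.  17.] rgb [71. 72. 69.] ray [518.   37.3]
side px [308. 278.] 373 mean [512.8 -27.4  13.5] ext [164.   8.  17.] rgb [68. 68. 66.] ray [513.7 -22.6]
side px [346. 352.] 57 mean [ 516.1 -248.    12. ] ext [15. 14. 13.] rgb [152. 147. 135.] ray [ 517.  -245.8]
wrist px [325. 122.] 136 mean [ 512.3 -247.    13. ] ext [ 4. 14.  9.] rgb [159. 154. 140.] ray [ 512.2 -247. ]
wrist px [371. 157.] 34 mean [ 533.5 -217.9   12.5] ext [8. 2. 6.] rgb [159. 158. 148.] ray [ 533.7 -217.4]
wrist px [637. 246.] 133 mean [594.8 -29.9   7.3] ext [19.  2.  6.] rgb [76. 78. 74.] ray [594.2 -31.5]
```

Strays: A ≈ (515,-247) and B ≈ (533,-222), both on the bench. The plan:
- First level the scoop in the grip by nudging its lip against the fixed tray's far wall.
- Then load both balls by pushing them very gently toward the mortar's foot.

Call:
send_rows --steps '[[[0,0.6,0,0,0],[0,0.95,0,0,0],[0,0.95,0,0,0],[0,0.95,0,0,0],[0,0.95,0,0,0]]]'

```text
time_s: 17.83
ee_pos: [596.5, -71.4, 84.2]
ee_rot: [180.0, 0.0, 179.9]
force: [0.9, 0.3, -1.9]
gripper_width: 15.9
gripper_force: 52.1
```

Call:
send_rows --steps '[[[0,0.95,0,0,0],[0,0.9,0,0,0],[-0.78,0,0,0,0],[-0.78,0,0,0,0],[-0.78,0,0,0,0]]]'

```text
time_s: 18.25
ee_pos: [691.3, 2.4, 84.6]
ee_rot: [-180.0, 0.0, -179.9]
force: [0.6, 0.5, -0.1]
gripper_width: 15.4
gripper_force: 52.1
```

Call:
send_rows --steps '[[[0,0,0.5,0,0],[0,0,0.45,0,0],[0,0,0,0,0],[0,0,0,0,0]]]'

```text
time_s: 18.58
ee_pos: [689.6, 1.2, 44.9]
ee_rot: [180.0, -0.2, 180.0]
force: [0.2, -0.1, -1.3]
gripper_width: 15.6
gripper_force: 52.1
```

```bash
python3 tilt.py; python3 fb.py | grep -v "58\|66\|121\|120"
```

```text
[689.6   1.2  44.9] [ 1.7999e+02 -1.7000e-01  1.7997e+02] 15.634670998619377 52.066881763748825
n 1543 floor slope along lip (up +) deg 6.352750488439379 lateral 0.14467045893514816 floor z rel TCP at origin -27.210282885350978
lip max a [64.782064   66.78929658] y rng [-23.1725154   15.57453941]
18.6333 [690.5   1.1  46.3]
scene px [287. 294.] 79 mean [519.   31.9   8.2] ext [151.   3.  16.] rgb [69. 72. 70.] ray [516.9  31.5]
scene px [312. 308.] 69 mean [502.6 -28.9  15.6] ext [106.   2.  17.] rgb [68. 70. 68.] ray [507.3 -26.1]
side px [261. 237.] 422 mean [449.4 169.    7.9] ext [119.  51.   7.] rgb [157. 154. 144.] ray [449.  167.4]
side px [357. 253.] 105 mean [647.8  12.1  19.6] ext [44. 41.  7.] rgb [138. 141. 136.] ray [653.2  24. ]
side px [289. 265.] 165 mean [484.   30.2  14.1] ext [95. 51. 17.] rgb [70. 70. 68.] ray [485.  36.]
side px [298. 280.] 113 mean [489.3 -27.3  14. ] ext [98.  6. 17.] rgb [64. 64. 62.] ray [490.5 -21.9]
side px [350. 341.] 53 mean [ 533.1 -225.    12.6] ext [14. 14. 12.] rgb [143. 138. 126.] ray [ 534.3 -222.2]
side px [346. 352.] 56 mean [ 516.  -248.    12.2] ext [15. 14. 12.] rgb [142. 137. 126.] ray [ 517.  -245.7]
wrist px [383.  51.] 536 mean [574.7  31.3  13.8] ext [49.  1. 17.] rgb [76. 79. 79.] ray [573.5  32. ]
wrist px [632. 251.] 175 mean [678.5 177.6  16.3] ext [ 9.  8. 11.] rgb [98. 94. 83.] ray [680.9 184. ]
wrist px [617. 277.] 22 mean [698.3 181.    6.3] ext [3. 2. 5.] rgb [95. 96. 83.] ray [697.2 178.8]
```

Call:
send_rows --steps '[[[0.1,0,0,0,0],[0.11,0,0,0,0],[0.11,0,0,0,0],[0.11,0,0,0,0],[0,0,0,0,0]]]' --squeeze 10

```text
time_s: 19.2
ee_pos: [676.1, 1.3, 48.3]
ee_rot: [180.0, 0.5, 180.0]
force: [5.4, 0.3, 1.1]
gripper_width: 15.9
gripper_force: 10.0
```

```bash
python3 tilt.py
```

```text
[676.1   1.3  48.3] [179.99   0.49 179.96] 15.888390231956981 9.999304711818695
n 2246 floor slope along lip (up +) deg 1.5143481572684014 lateral 0.12125660577989304 floor z rel TCP at origin -31.434748834505818
lip max a [67.63077687 67.69521433] y rng [-25.3257712   23.55831525]
```

Call:
send_rows --steps '[[[0.07,0,0,0,0],[0.07,0,0,0,0],[0,0,0,0,0],[-0.15,0,0,0,0],[-0.1,0,0,0,0]]]' --squeeze 10

```text
time_s: 19.67
ee_pos: [676.9, 1.3, 45.5]
ee_rot: [180.0, -0.2, 180.0]
force: [0.0, -0.6, -1.2]
gripper_width: 16.2
gripper_force: 10.0
```

Call:
send_rows --steps '[[[0,0,0,0,0],[0,0,0,0,0]]]' --squeeze 50

```text
time_s: 19.83
ee_pos: [677.1, 1.3, 45.1]
ee_rot: [180.0, -0.2, 180.0]
force: [0.1, 0.2, -0.6]
gripper_width: 15.9
gripper_force: 50.0
```

```bash
python3 tilt.py
```

```text
[677.1   1.3  45.1] [ 1.7999e+02 -1.6000e-01  1.7998e+02] 15.914406374773836 49.99926030635834
n 2209 floor slope along lip (up +) deg -4.56867948588865 lateral -0.010995947640617298 floor z rel TCP at origin -34.78773926338924
lip max a [66.62246756 66.68044851] y rng [-25.46080915  23.07617477]
```

Call:
send_rows --steps '[[[0,0,-0.65,0,0],[0,0,-0.6,0,0],[0.9,0,0,0,0],[0.9,0,0,0,0],[0.9,0,0,0,0]]]'

```text
time_s: 20.3
ee_pos: [568.2, 1.4, 95.8]
ee_rot: [180.0, -0.0, 180.0]
force: [0.1, -0.0, -0.9]
gripper_width: 15.6
gripper_force: 50.0
```

Call:
send_rows --steps '[[[0.93,0,0,0,0],[0,0,0,1,0],[0,0,0,1,0],[0,0,0,1,0],[0,0,0,1,0]]]'

```text
time_s: 20.72
ee_pos: [531.8, 1.4, 96.0]
ee_rot: [-180.0, -0.1, 152.1]
force: [0.4, 0.3, -1.0]
gripper_width: 15.8
gripper_force: 50.0
```

Call:
send_rows --steps '[[[0,0,0,1,0],[0,0,0,1,0],[0,0,0,1,0],[0,0,0,1,0],[0,0,0,1,0]]]'

```text
time_s: 21.13
ee_pos: [531.9, 1.4, 95.7]
ee_rot: [-179.9, -0.0, 117.8]
force: [0.7, -0.4, 0.4]
gripper_width: 15.9
gripper_force: 50.0
```

Call:
send_rows --steps '[[[0,0,0,1,0],[0,0,0,1,0],[0,0,0,1,0],[0,0,0,1,0],[0,0,0,0.1,0]]]'

```text
time_s: 21.55
ee_pos: [532.0, 1.4, 95.7]
ee_rot: [-179.9, -0.0, 89.8]
force: [0.3, 0.0, -0.3]
gripper_width: 15.7
gripper_force: 50.0
```

Call:
send_rows --steps '[[[-0.6,0,0,0,0],[-0.95,0,0,0,0],[-0.95,0,0,0,0],[-0.95,0,0,0,0],[-0.95,0,0,0,0]]]'

```text
time_s: 21.97
ee_pos: [531.8, -176.0, 95.8]
ee_rot: [-180.0, -0.0, 90.1]
force: [0.6, 0.4, -0.7]
gripper_width: 15.4
gripper_force: 50.0
```

Call:
send_rows --steps '[[[-0.95,0,0,0,0],[-0.95,0,0,0,0],[-0.95,0,0,0,0],[-0.95,0,0,0,0],[0,0,0,0,0]]]'

```text
time_s: 22.38
ee_pos: [532.0, -333.5, 95.7]
ee_rot: [179.9, 0.2, 89.8]
force: [0.2, -0.6, -1.3]
gripper_width: 15.8
gripper_force: 50.0
```

```bash
python3 tilt.py; python3 fb.py | grep -v "ext \[1[0-9][0-9]"
```

```text
[ 532.  -333.5   95.7] [179.91   0.25  89.8 ] 15.756098778091008 49.99847173690796
n 2026 floor slope along lip (up +) deg -4.686835444112032 lateral -0.012000295357616908 floor z rel TCP at origin -35.19743541741724
lip max a [66.16638625 66.2334444 ] y rng [-23.73673698  24.86657556]
22.4333 [ 531.5 -329.9   95.4]
scene px [262. 224.] 25 mean [674.9 183.   14. ] ext [14. 13. 15.] rgb [92. 83. 74.] ray [680.4 186.7]
scene px [420. 336.] 64 mean [ 531.6 -223.9   11.5] ext [15. 15. 11.] rgb [161. 160. 145.] ray [ 533.7 -223.6]
scene px [329. 380.] 29 mean [ 374.3 -122.    19.3] ext [ 8. 35. 15.] rgb [142.  99.  91.] ray [ 380.8 -119.3]
side px [346. 353.] 50 mean [ 515.  -248.4   12.2] ext [12. 13. 11.] rgb [157. 152. 139.] ray [ 516.1 -246. ]
wrist px [325.  92.] 510 mean [ 534.4 -224.    13.7] ext [15. 16. 10.] rgb [179. 174. 156.] ray [ 534.4 -223.6]
wrist px [298. 129.] 471 mean [ 517.5 -246.5   13.7] ext [15. 15. 10.] rgb [181. 175. 157.] ray [ 517.2 -246.5]
```

Call:
send_rows --steps '[[[0,0,0.5,0,0],[0,0,0.6,0,0],[0,0,0.25,0,0],[0,0,0,0,0]]]'

```text
time_s: 22.92
ee_pos: [530.5, -324.0, 39.3]
ee_rot: [-179.7, -0.2, 90.0]
force: [-0.9, 0.3, -0.6]
gripper_width: 15.7
gripper_force: 50.0
```

Call:
send_rows --steps '[[[0,0,0.05,0,0],[0,0,0.06,0,0],[0,0,0.05,0,0],[0,0,0,0,0]]]' --squeeze 8

```text
time_s: 23.25
ee_pos: [533.1, -327.3, 36.8]
ee_rot: [179.8, 0.1, 89.9]
force: [0.7, -1.2, 1.5]
gripper_width: 16.0
gripper_force: 8.0
```

```bash
python3 tilt.py; python3 fb.py | grep wrist
```

```text
[ 533.1 -327.3   36.8] [1.7985e+02 1.0000e-01 8.9920e+01] 16.01742595424098 8.0000039935112
n 2216 floor slope along lip (up +) deg -4.01504784766369 lateral 0.3237324890541292 floor z rel TCP at origin -33.7645462766187
lip max a [67.90080715 67.95576723] y rng [-29.38626944  29.14657064]
wrist px [322.  77.] 887 mean [ 534.4 -224.2   13.8] ext [15. 15. 11.] rgb [180. 174. 156.] ray [ 534.5 -223.6]
wrist px [288. 126.] 798 mean [ 517.7 -246.6   13.8] ext [15. 16. 10.] rgb [181. 175. 157.] ray [ 517.3 -246.5]
```

Call:
send_rows --steps '[[[0,0,0.05,0,0],[0,0,0.05,0,0],[0,0,0,0,0],[0,0,0,0,0]]]' --squeeze 8

```text
time_s: 23.78
ee_pos: [533.2, -328.2, 33.6]
ee_rot: [179.8, 0.2, 89.9]
force: [-0.7, -3.2, 10.4]
gripper_width: 15.8
gripper_force: 12.5
```

```bash
python3 tilt.py; python3 fb.py | grep wrist
```

```text
[ 533.2 -328.2   33.6] [179.83   0.19  89.95] 15.769139397607331 12.451795684173703
n 2251 floor slope along lip (up +) deg -0.9320489474880989 lateral 0.15820313039151826 floor z rel TCP at origin -30.405172406350076
lip max a [67.58938352 67.67349041] y rng [-28.40570032  29.0939745 ]
wrist px [288. 124.] 828 mean [ 517.8 -246.6   13.8] ext [16. 15. 10.] rgb [181. 175. 157.] ray [ 517.3 -246.5]
```

Call:
send_rows --steps '[[[0,0,0,0,0],[0,0,-0.04,0,0],[0.06,0,0,0,0],[0.12,0,0,0,0],[0.15,0,0,0,0]]]' --squeeze 45

```text
time_s: 24.4
ee_pos: [532.6, -314.0, 33.6]
ee_rot: [179.9, 0.1, 89.9]
force: [0.6, -3.3, 5.9]
gripper_width: 15.8
gripper_force: 49.3
```

Call:
send_rows --steps '[[[0.15,0,0,0,0],[0.15,0,0,0,0],[0.15,0,0,0,0],[0.15,0,0,0,0]]]'

```text
time_s: 24.73
ee_pos: [532.6, -289.2, 33.6]
ee_rot: [179.9, 0.1, 89.9]
force: [-0.2, -2.7, 5.8]
gripper_width: 15.6
gripper_force: 49.3
```

```bash
sed -i 's/<900/<2500/' fb.py; python3 fb.py | grep -v "ext \[1[0-9][0-9]\|rgb \[[6-9]"
```

```text
24.7333 [ 532.6 -289.2   33.6]
scene px [413. 337.] 115 mean [ 523.3 -214.4   11.9] ext [30. 15. 11.] rgb [173. 172. 156.] ray [ 525.7 -214. ]
scene px [450. 348.] 25 mean [ 524.2 -277.6   16.5] ext [24.  8. 13.] rgb [141. 145. 138.] ray [ 530.6 -277.4]
scene px [325. 378.] 23 mean [ 375.8 -115.8   18.4] ext [ 7. 21. 14.] rgb [143.  98.  91.] ray [ 381.8 -113.2]
side px [343. 338.] 51 mean [ 523.4 -214.4   11.8] ext [19. 10. 12.] rgb [142. 137. 126.] ray [ 524.4 -212.1]
wrist px [289. 128.] 818 mean [ 517.9 -208.5   13.7] ext [16. 16. 13.] rgb [182. 176. 159.] ray [ 517.5 -208.5]
wrist px [323. 129.] 812 mean [ 534.5 -208.7   13.8] ext [16. 15. 10.] rgb [181. 176. 158.] ray [ 534.5 -208.7]
wrist px [321. 236.] 1719 mean [ 533.2 -263.    15.4] ext [51. 40. 17.] rgb [113. 114. 110.] ray [ 533.2 -264.6]
```

Both balls are riding neatly ahead of the lip. Continue to the tray's side wall.

Call:
send_rows --steps '[[[0.15,0,0,0,0],[0.16,0,0,0,0],[0.17,0,0,0,0],[0.18,0,0,0,0],[0.18,0,0,0,0]]]'

```text
time_s: 25.3
ee_pos: [532.6, -255.6, 33.5]
ee_rot: [179.9, 0.1, 89.9]
force: [0.2, -3.7, 5.2]
gripper_width: 15.7
gripper_force: 49.3
```

Call:
send_rows --steps '[[[0.18,0,0,0,0],[0.18,0,0,0,0],[0.18,0,0,0,0],[0.18,0,0,0,0],[0.18,0,0,0,0]]]'

```text
time_s: 25.72
ee_pos: [532.6, -219.5, 33.5]
ee_rot: [179.9, 0.1, 90.0]
force: [-0.2, -2.8, 6.1]
gripper_width: 15.7
gripper_force: 49.3
```

Call:
send_rows --steps '[[[0.18,0,0,0,0],[0.18,0,0,0,0],[0.18,0,0,0,0],[0.18,0,0,0,0],[0.18,0,0,0,0]]]'

```text
time_s: 26.13
ee_pos: [532.6, -183.5, 33.6]
ee_rot: [180.0, 0.1, 89.9]
force: [-1.0, -3.7, 5.4]
gripper_width: 15.6
gripper_force: 49.3
```

```bash
python3 fb.py | grep -v "ext \[1[0-9][0-9]\|rgb \[[6-9]" | grep "wrist\|side\|^2"
```

```text
26.1333 [ 532.6 -183.5   33.6]
side px [324. 303.] 21 mean [ 521.1 -109.4    8.6] ext [21.  6.  7.] rgb [108. 105.  97.] ray [ 520.9 -109.8]
wrist px [289. 126.] 821 mean [ 517.9 -101.7   13.8] ext [15. 15. 10.] rgb [179. 174. 156.] ray [ 517.5 -101.6]
wrist px [323. 126.] 820 mean [ 534.6 -101.7   13.8] ext [16. 15.  9.] rgb [178. 173. 156.] ray [ 534.6 -101.6]
wrist px [320. 236.] 1710 mean [ 533.1 -157.3   15.4] ext [51. 40. 17.] rgb [110. 111. 108.] ray [ 533.1 -158.9]
```

Call:
send_rows --steps '[[[0.18,0,0,0,0],[0.18,0,0,0,0],[0.18,0,0,0,0],[0.18,0,0,0,0],[0.18,0,0,0,0]]]'

```text
time_s: 26.7
ee_pos: [532.6, -147.6, 33.5]
ee_rot: [180.0, 0.1, 89.9]
force: [0.4, -4.0, 6.4]
gripper_width: 15.9
gripper_force: 49.3
```

Call:
send_rows --steps '[[[0.18,0,0,0,0],[0.18,0,0,0,0],[0.16,0,0,0,0],[0.15,0,0,0,0],[0.12,0,0,0,0]]]'

```text
time_s: 27.12
ee_pos: [532.5, -115.8, 33.5]
ee_rot: [180.0, 0.0, 90.0]
force: [-0.7, -3.5, 5.7]
gripper_width: 15.8
gripper_force: 49.3
```

Call:
send_rows --steps '[[[0.1,0,0,0,0],[0.1,0,0,0,0],[0.08,0,0,0,0],[0.05,0,0,0,0]]]'

```text
time_s: 27.45
ee_pos: [532.5, -103.1, 33.5]
ee_rot: [180.0, 0.1, 90.0]
force: [0.3, -3.8, 6.1]
gripper_width: 15.2
gripper_force: 49.2
```

```bash
python3 hc.py k1.png 240 400 60 260; python3 tilt.py
```

```text
27.45 [ 532.5 -103.1   33.5] [1.8e+02 1.0e-01 9.0e+01]
px 323 155 r 16.6 rgb [230 224 205] top rel [  1.9  67.2 -14.3]
px 291 157 r 11.0 rgb [229 224 204] top rel [-13.7  66.7 -15. ]
[ 532.6 -102.7   33.5] [1.7997e+02 5.0000e-02 8.9970e+01] 15.923647114634287 49.199991105124354
n 1503 floor slope along lip (up +) deg -0.19760980475077686 lateral -0.42781795369557396 floor z rel TCP at origin -30.422887352563023
lip max a [67.19137573 67.73872821] y rng [-28.41200439  29.57635527]
```

Both balls are on the scoop floor against the wall. Tip lip-up again.

Call:
send_rows --steps '[[[0,0,0,0,0],[-0.05,0,0.05,0,0],[-0.05,0,0.04,0,0],[-0.06,0,0.03,0,0],[-0.06,0,0.03,0,0]]]' --squeeze 10

```text
time_s: 27.97
ee_pos: [532.8, -112.0, 28.2]
ee_rot: [179.9, 0.1, 90.0]
force: [-0.9, -3.9, 9.5]
gripper_width: 18.3
gripper_force: 10.0
```

Call:
send_rows --steps '[[[0,0,0,0,0],[0,0,-0.05,0,0],[0,0,0,0,0]]]' --squeeze 50

```text
time_s: 28.22
ee_pos: [531.3, -110.8, 28.6]
ee_rot: [-179.9, -0.1, 89.9]
force: [-0.9, -0.1, -1.6]
gripper_width: 15.6
gripper_force: 50.0
```

```bash
python3 hc.py k2.png 240 400 60 260; python3 tilt.py
```

```text
28.2167 [ 531.3 -110.8   28.6] [-1.799e+02 -1.000e-01  8.990e+01]
px 299 232 r 12.6 rgb [229 223 204] top rel [-10.   30.5  -7. ]
px 333 232 r 14.0 rgb [228 223 203] top rel [ 6.8 30.6 -6.4]
[ 531.2 -110.8   28.4] [-1.7985e+02 -8.0000e-02  8.9900e+01] 15.94752770366516 49.99792993068695
n 0 floor slope along lip (up +) deg 0.0 lateral 0.0 floor z rel TCP at origin 0.0Traceback (most recent call last):
  File "tilt.py", line 15, in <module>
    print("lip max a",np.percentile(F[:,0],[98,99.5]),"y rng",np.percentile(F[F[:,0]>66][:,1],[1,99]))
                      ~~~~~~~~~~~~~^^^^^^^^^^^^^^^^^^
    return _quantile_unchecked(
        a, q, axis, out, overwrite_input, method, keepdims, weights)
    return _ureduce(a,
                    func=_quantile_ureduce_func,
    ...<5 lines>...
                    overwrite_input=overwrite_input,
                    method=method)
    r = func(a, **kwargs)
    result = _quantile(arr,
                       quantiles=q,
    ...<2 lines>...
                       out=out,
                       weights=wgt)
    slices_having_nans = np.isnan(arr[-1, ...])
                                  ~~~^^^^^^^^^
IndexError: index -1 is out of bounds for axis 0 with size 0
```

Call:
send_rows --steps '[[[0,0,-0.1,0,0],[0,0,-0.25,0,0],[0,0,-0.4,0,0],[0,0,-0.4,0,0],[0,0,-0.35,0,0]]]'

```text
time_s: 28.73
ee_pos: [532.6, -111.6, 90.6]
ee_rot: [180.0, -0.0, 89.9]
force: [0.5, 0.0, -1.4]
gripper_width: 16.2
gripper_force: 50.0
```

Call:
send_rows --steps '[[[0,0,-0.2,0,0],[0,0,-0.1,0,0],[0,0,0,0,0]]]'

```text
time_s: 28.98
ee_pos: [532.9, -111.9, 102.1]
ee_rot: [179.9, 0.0, 89.9]
force: [-1.0, -0.1, -1.3]
gripper_width: 15.9
gripper_force: 50.0
```

```bash
sed -i 's/(c<-25)/(c<-12)/' tilt.py; python3 hc.py k3.png 240 400 60 260; python3 tilt.py
```

```text
28.9833 [ 532.9 -111.9  102.1] [179.9   0.   89.9]
px 331 230 r 15.3 rgb [221 212 191] top rel [ 5.3 32.1 -6.8]
px 298 230 r 15.3 rgb [221 212 192] top rel [-10.4  32.   -7. ]
[ 532.4 -111.7  101.2] [ 1.7999e+02 -1.0000e-02  8.9910e+01] 15.750509336158368 49.997828006744385
n 1939 floor slope along lip (up +) deg 17.19883574866172 lateral 0.03518976957859142 floor z rel TCP at origin -17.8881331862365
lip max a [64.49048228 65.91815358] y rng [-21.46218194  23.45246604]
```

Tilt is 17°, more than I want for tossing. I'll reduce it with a light lip push against the tray's fixed wall.

Call:
send_rows --steps '[[[-0.1,0,0,0,0],[-0.15,0,0.3,0,0],[-0.1,0,0.5,0,0],[0,0,0.5,0,0],[0,0,0.3,0,0]]]'

```text
time_s: 29.5
ee_pos: [530.9, -126.0, 34.6]
ee_rot: [-179.8, -0.1, 89.9]
force: [1.0, 0.5, -1.3]
gripper_width: 15.8
gripper_force: 50.0
```

Call:
send_rows --steps '[[[0,0,0.12,0,0],[0,0,0,0,0],[0.15,0,0,0,0],[0.2,0,0,0,0],[0,0,0,0,0]]]'

```text
time_s: 29.92
ee_pos: [532.9, -110.5, 33.1]
ee_rot: [179.9, -0.0, 90.0]
force: [0.5, 0.6, -1.0]
gripper_width: 16.1
gripper_force: 50.0
```

Call:
send_rows --steps '[[[0,0,0,0,0],[0.08,0,0,0,0],[0.08,0,0,0,0],[0.08,0,0,0,0],[0,0,0,0,0]]]' --squeeze 10

```text
time_s: 30.33
ee_pos: [534.5, -103.9, 33.4]
ee_rot: [179.7, 0.2, 90.0]
force: [1.2, -7.3, 0.5]
gripper_width: 17.6
gripper_force: 10.0
```

```bash
python3 tilt.py;python3 hc.py k4.png 240 400 60 260
```

```text
[ 534.5 -103.9   33.4] [179.72   0.24  90.04] 17.589852855440455 10.00715326052159
n 2520 floor slope along lip (up +) deg 15.282931325085423 lateral 0.823501335179671 floor z rel TCP at origin -19.656469579995004
lip max a [67.62505489 67.70961705] y rng [-21.86895721  27.07400756]
30.3833 [ 534.5 -104.    33.4] [179.7   0.2  90. ]
px 332 232 r 14.9 rgb [226 221 200] top rel [ 5.8 30.4 -7.3]
px 301 233 r 12.6 rgb [227 222 203] top rel [-9.6 29.6 -8.4]
```

Call:
send_rows --steps '[[[0.08,0,0,0,0],[0.08,0,0,0,0],[0.06,0,0,0,0],[0,0,0,0,0]]]' --squeeze 10

```text
time_s: 30.77
ee_pos: [535.3, -96.6, 33.9]
ee_rot: [179.6, 0.4, 90.1]
force: [1.6, -11.5, 1.1]
gripper_width: 18.2
gripper_force: 10.0
```

```bash
python3 tilt.py;python3 hc.py k5.png 240 400 60 260
```

```text
[535.3 -96.6  33.9] [179.62   0.36  90.06] 18.179598881514316 10.000450015068054
n 2195 floor slope along lip (up +) deg 13.118531895219272 lateral 0.2698476248580318 floor z rel TCP at origin -17.741183427823632
30.8167 [535.3 -96.6  33.8] [179.6   0.4  90. ]
px 331 244 r 14.7 rgb [220 211 190] top rel [ 5.4 23.7 -9. ]
px 301 247 r 12.5 rgb [230 225 207] top rel [-9.7 22.8 -8.4]Traceback (most recent call last):
  File "tilt.py", line 15, in <module>
    print("lip max a",np.percentile(F[:,0],[98,99.5]),"y rng",np.percentile(F[F[:,0]>66][:,1],[1,99]))
                                                              ~~~~~~~~~~~~~^^^^^^^^^^^^^^^^^^^^^^^^^^
    return _quantile_unchecked(
        a, q, axis, out, overwrite_input, method, keepdims, weights)
    return _ureduce(a,
                    func=_quantile_ureduce_func,
    ...<5 lines>...
                    overwrite_input=overwrite_input,
                    method=method)
    r = func(a, **kwargs)
    result = _quantile(arr,
                       quantiles=q,
    ...<2 lines>...
                       out=out,
                       weights=wgt)
    slices_having_nans = np.isnan(arr[-1, ...])
                                  ~~~^^^^^^^^^
IndexError: index -1 is out of bounds for axis 0 with size 0
```

Call:
send_rows --steps '[[[0,0,-0.08,0,0],[0,0,-0.08,0,0],[0,0,-0.08,0,0],[0,0,0,0,0]]]' --squeeze 10

```text
time_s: 31.2
ee_pos: [533.4, -93.7, 42.9]
ee_rot: [179.9, 0.0, 89.9]
force: [0.2, -0.0, -1.0]
gripper_width: 18.2
gripper_force: 10.0
```

```bash
sed -i 's/^print("lip max.*//' tilt.py; python3 tilt.py;python3 hc.py k6.png 240 400 60 280
```

```text
[533.4 -93.7  42.9] [1.7987e+02 1.0000e-02 8.9880e+01] 18.174334653218917 9.999138414859772
n 2303 floor slope along lip (up +) deg -3.7740209722804874 lateral -0.16897408600995467 floor z rel TCP at origin -30.990712465132177
31.25 [532.6 -93.2  42.3] [180.   -0.   89.9]
px 331 254 r 15.0 rgb [219 211 189] top rel [  5.7  15.9 -18. ]
px 301 254 r 14.0 rgb [221 216 193] top rel [-10.3  16.1 -17.6]
```

The lever worked, but the handle has slid to the pad edge. I'll set the scoop flat on the bench with its lip at the wall (which keeps the balls in) and regrasp the handle properly.

Call:
send_rows --steps '[[[0.03,0,0.1,0,0],[0,0,0.08,0,0],[0,0,0.05,0,0],[0,0,0.02,0,0],[0,0,0,0,0]]]' --squeeze 6

```text
time_s: 31.72
ee_pos: [532.0, -92.2, 31.8]
ee_rot: [-179.9, -0.0, 89.9]
force: [-1.8, -0.9, 1.4]
gripper_width: 18.7
gripper_force: 6.0
```

```bash
python3 tilt.py;python3 hc.py k7.png 240 400 60 280; python3 - <<'E'
from h import *
s=env.state();print(s["force"].round(1))
e=s["ee_pos"]
for n in("wrist","side","scene"):
    f=grab(n);P=cloud(f)-e;g=f["pixels"].mean(2)
    # handle top seen: dark points near above pads, relative tool (a=+y, b=+x)
    m=(abs(P[...,0])<30)&(P[...,1]>-60)&(P[...,1]<30)&(P[...,2]>5)&(P[...,2]<70)&(g<45)
    q=P[m];print(n,len(q))
    for z0 in range(5,70,8):
        t=q[(q[:,2]>z0)&(q[:,2]<z0+8)]
        if len(t)>4: print("  ",z0,len(t),np.percentile(t[:,0],[3,97]).round(0),np.percentile(t[:,1],[3,50,97]).round(0))
E
```

```text
[532.  -92.2  31.8] [-1.7992e+02 -1.0000e-02  8.9920e+01] 18.73740895060118 6.003309041261673
n 1674 floor slope along lip (up +) deg 0.7610450954427141 lateral -0.21891005340213182 floor z rel TCP at origin -29.020994510685746
31.7667 [532.  -92.1  31.9] [-179.9   -0.    89.9]
px 332 226 r 15.2 rgb [225 221 201] top rel [  6.   31.8 -13.8]
px 301 227 r 15.3 rgb [230 225 207] top rel [ -9.9  31.3 -13.9]
[-1.4 -0.3  2.3]
wrist 4246
   5 455 [-10.  12.] [ 1.  3. 15.]
   13 584 [-10.  12.] [-3.  0. 15.]
   21 665 [-10.  12.] [-5. -2. 15.]
   29 219 [-11.  13.] [-2. 15. 16.]
   37 289 [-11.  13.] [-11.  15.  16.]
   45 1068 [-11.  13.] [-14. -11.  16.]
   53 809 [-11.  14.] [-16. -14.  17.]
   61 145 [-13.  15.] [-10.   0.  17.]
   69 12 [-4. 14.] [-5. -0.  6.]
side 419
   5 33 [-18.  13.] [-18. -14.  -8.]
   13 37 [-19.  14.] [-18. -15.   3.]
   21 47 [-20.  14.] [-19. -16.   8.]
   29 56 [-20.  16.] [-23. -16.  17.]
   37 52 [-21.  15.] [-25. -17.  10.]
   45 67 [-22.  16.] [-29. -17.   9.]
   53 99 [-22.  18.] [-28. -18.   1.]
   61 27 [-22.  20.] [-19. -16.  -0.]
scene 39
   29 14 [-11.  -5.] [-22. -20. -18.]
   37 9 [-8. -6.] [-24. -21. -20.]
   45 10 [-8. -5.] [-27. -24. -22.]
```

Call:
send_rows --steps '[[[0,0,0,0,0.35],[0,0,0,0,0.35],[-0.15,0,-0.08,0,0.35],[-0.15,0,-0.08,0,0.35],[0,0,0,0,0.35]]]'

```text
time_s: 32.38
ee_pos: [533.4, -105.5, 39.2]
ee_rot: [179.9, 0.0, 89.9]
force: [0.5, -1.0, -1.3]
gripper_width: 31.7
gripper_force: 0.0
```

Call:
send_rows --steps '[[[0,0,0,0,0],[0,0,0,0,0],[0,0,0,0,0],[0,0,0,0,0]]]' --squeeze 45

```text
time_s: 32.72
ee_pos: [532.5, -104.2, 38.3]
ee_rot: [-180.0, 0.0, 89.9]
force: [-1.0, -1.0, 0.5]
gripper_width: 16.1
gripper_force: 45.0
```

```bash
python3 tilt.py;python3 hc.py k8.png 240 400 60 280; python3 -c "
from h import *
print(env.state()['force'])"
```

```text
[ 532.5 -104.2   38.3] [-180.      0.     89.92] 16.07059893377452 44.99708533287048
n 2374 floor slope along lip (up +) deg -0.7788162522765303 lateral -0.0975407282219973 floor z rel TCP at origin -35.79060852105917
32.7667 [ 532.4 -104.2   38.3] [-180.     0.    89.9]
px 333 203 r 13.2 rgb [228 222 203] top rel [  7.1  42.6 -19.6]
px 301 202 r 15.3 rgb [225 219 198] top rel [-10.   43.1 -20.1]
[-0.06710097 -0.95803106  0.72125913]
```

Regrasped cleanly: level, both balls mid-bowl. Tip slightly.

Call:
send_rows --steps '[[[0,0,0,0,0],[-0.05,0,0.05,0,0],[-0.05,0,0.03,0,0],[0,0,0,0,0]]]' --squeeze 10

```text
time_s: 33.15
ee_pos: [532.5, -108.4, 35.6]
ee_rot: [180.0, -0.0, 89.9]
force: [-0.5, -0.5, 4.6]
gripper_width: 16.2
gripper_force: 10.0
```

```bash
python3 tilt.py;python3 hc.py k9.png 240 400 60 280
```

```text
[ 532.5 -108.4   35.6] [ 1.80e+02 -1.00e-02  8.99e+01] 16.199635327238987 10.000248402357101
n 2487 floor slope along lip (up +) deg -23.774173872070346 lateral -0.8106215426935127 floor z rel TCP at origin -22.830458590344413
33.2 [ 532.5 -108.4   35.6] [180.    0.   89.9]
px 331 197 r 15.9 rgb [223 218 196] top rel [  5.5  46.3 -16.5]
px 302 197 r 14.0 rgb [221 213 192] top rel [ -9.2  46.4 -15.8]
```

Call:
send_rows --steps '[[[-0.05,0,0.03,0,0],[0,0,0,0,0]]]' --squeeze 10

```text
time_s: 33.42
ee_pos: [532.5, -110.3, 34.4]
ee_rot: [180.0, -0.0, 89.9]
force: [-1.6, -0.7, 4.9]
gripper_width: 15.9
gripper_force: 10.0
```

Call:
send_rows --steps '[[[0,0,0,0,0],[0,0,-0.05,0,0],[0,0,0,0,0],[0,0,0,0,0]]]' --squeeze 50

```text
time_s: 33.75
ee_pos: [532.4, -110.1, 35.7]
ee_rot: [-180.0, -0.0, 89.9]
force: [0.8, 0.3, -1.0]
gripper_width: 15.6
gripper_force: 50.0
```

```bash
python3 tilt.py;python3 hc.py k10.png 240 400 60 280
```

```text
[ 532.4 -110.1   35.7] [-1.7999e+02 -2.0000e-02  8.9900e+01] 15.580600436838617 49.99969661235809
n 2288 floor slope along lip (up +) deg 5.491535451891723 lateral -0.003086247515046273 floor z rel TCP at origin -30.219616364716195
33.8 [ 532.3 -110.1   35.6] [-180.    -0.    89.9]
px 332 218 r 15.2 rgb [221 215 193] top rel [  6.   35.9 -16.6]
px 302 220 r 15.3 rgb [230 225 207] top rel [ -9.4  34.4 -16.1]
```

Tilt ≈5.5°, both balls at the back wall. Lift, then carry backward gently to a run-up point on the mortar's -y side.

Call:
send_rows --steps '[[[0,0,-0.1,0,0],[0,0,-0.25,0,0],[0,0,-0.4,0,0],[0,0,-0.4,0,0],[0,0,-0.25,0,0]]]'

```text
time_s: 34.27
ee_pos: [533.4, -110.4, 94.1]
ee_rot: [179.8, 0.0, 89.9]
force: [-0.6, -0.8, -1.5]
gripper_width: 15.8
gripper_force: 50.0
```

Call:
send_rows --steps '[[[0,0,-0.15,0,0],[0,0,-0.05,0,0],[0,0,0,0,0]]]'

```text
time_s: 34.52
ee_pos: [532.6, -110.3, 100.4]
ee_rot: [180.0, 0.0, 89.9]
force: [-0.5, 0.7, -1.7]
gripper_width: 16.0
gripper_force: 50.0
```

```bash
cat > lip.py <<'E'
from h import *
s=env.state();f=grab("wrist");e=s["ee_pos"];yaw=np.radians(s["ee_rot"][2])
P=cloud(f)-e;tx=np.array([np.cos(yaw),np.sin(yaw)]);ty=np.array([np.sin(yaw),-np.cos(yaw)])
a=P[...,:2]@tx;b=P[...,:2]@ty;c=P[...,2]
m=(a>40)&(a<100)&(abs(b)<15)&(c>-45)&(c<-5)
A=np.c_[a[m],np.ones(m.sum())];w=np.ones(len(A));y=c[m]
for _ in range(8):
    k=np.linalg.lstsq(A*w[:,None],y*w,rcond=None)[0];w=(abs(y-A@k)<1.5)*1.
print("n",m.sum(),w.sum(),"slope deg",np.degrees(np.arctan(k[0])),"floor at 41",k[0]*41+k[1],"lip a",np.percentile(a[m][w>0],[97,99.7]))
E
python3 lip.py; python3 hc.py k11.png 240 400 60 280
```

```text
n 4233 4079.0 slope deg 3.1129533550043846 floor at 41 -31.11767096079896 lip a [77.90108301 78.89081385]
34.5667 [ 532.2 -110.2   99.7] [-180.    -0.    89.9]
px 331 219 r 14.9 rgb [223 218 196] top rel [  5.5  34.9 -16.5]
px 299 219 r 15.2 rgb [221 214 193] top rel [-10.4  35.  -16.1]
```

Call:
send_rows --steps '[[[-0.05,0,0,0,0],[-0.1,-0.02,0,0,0],[-0.15,-0.04,0,0,0],[-0.2,-0.06,0,0,0],[-0.25,-0.08,0,0,0]]]'

```text
time_s: 35.03
ee_pos: [524.1, -140.9, 99.7]
ee_rot: [-180.0, -0.0, 89.9]
force: [-0.1, -0.5, -0.8]
gripper_width: 15.6
gripper_force: 50.0
```

Call:
send_rows --steps '[[[-0.3,-0.08,0,0,0],[-0.35,-0.08,0,0,0],[-0.4,-0.08,0,0,0],[-0.4,-0.08,0,0,0],[-0.4,-0.08,0,0,0]]]'

```text
time_s: 35.45
ee_pos: [507.6, -216.0, 99.9]
ee_rot: [-180.0, 0.0, 89.9]
force: [0.7, -0.9, -0.5]
gripper_width: 15.7
gripper_force: 50.0
```

```bash
python3 hc.py k12.png 240 400 60 280
```

```text
35.45 [ 507.6 -216.    99.9] [-180.     0.    89.9]
px 332 220 r 15.0 rgb [223 219 196] top rel [  6.   34.5 -15.7]
px 301 221 r 12.5 rgb [222 216 195] top rel [-10.   33.7 -17.2]
```

Call:
send_rows --steps '[[[-0.4,-0.08,0,0,0],[-0.4,-0.08,0,0,0],[-0.4,-0.08,0,0,0],[-0.4,-0.08,0,0,0],[-0.4,-0.08,0,0,0]]]'

```text
time_s: 35.92
ee_pos: [491.5, -295.5, 99.9]
ee_rot: [-180.0, -0.0, 89.9]
force: [-0.0, -0.6, -2.1]
gripper_width: 15.8
gripper_force: 50.0
```

Call:
send_rows --steps '[[[-0.4,-0.08,0,0,0],[-0.4,-0.08,0,0,0],[-0.4,-0.08,0,0,0],[-0.4,-0.08,0,0,0],[-0.4,-0.08,0,0,0]]]'

```text
time_s: 36.33
ee_pos: [475.4, -375.6, 99.9]
ee_rot: [-180.0, -0.0, 89.9]
force: [-0.1, -0.4, -0.8]
gripper_width: 15.3
gripper_force: 50.0
```

Call:
send_rows --steps '[[[-0.4,-0.05,0,0,0],[-0.4,0,0,0,0],[-0.3,0,0,0,0],[-0.15,0,0,0,0],[0,0,0.1,0,0]]]'

```text
time_s: 36.75
ee_pos: [474.4, -426.0, 96.4]
ee_rot: [179.9, 0.1, 89.8]
force: [0.1, 0.7, -0.8]
gripper_width: 15.7
gripper_force: 50.0
```

Call:
send_rows --steps '[[[0,0,0.2,0,0],[0,0,0.15,0,0],[0,0,0,0,0],[0,0,0,0,0],[0,0,0,0,0]]]'

```text
time_s: 37.17
ee_pos: [474.1, -423.6, 81.9]
ee_rot: [-180.0, -0.0, 90.0]
force: [0.4, 0.0, -1.7]
gripper_width: 16.0
gripper_force: 50.0
```

```bash
python3 hc.py k13.png 240 400 60 280; python3 lip.py
```

```text
37.1667 [ 474.1 -423.6   81.9] [-180.   -0.   90.]
px 337 220 r 15.2 rgb [216 208 188] top rel [  8.6  34.6 -15.2]
px 305 219 r 15.2 rgb [219 211 190] top rel [ -7.4  34.8 -16.8]
n 4245 4067.0 slope deg 3.0912311907332057 floor at 41 -31.198509728443057 lip a [77.90451917 78.89489823]
```

Call:
send_rows --steps '[[[0,-0.05,0,0,0],[0,-0.08,0,0,0],[0,0,0,0,0],[0,0,0,0,0]]]'

```text
time_s: 37.6
ee_pos: [468.5, -424.2, 82.1]
ee_rot: [180.0, 0.0, 89.9]
force: [-0.7, 0.2, -0.8]
gripper_width: 15.8
gripper_force: 50.0
```

Call:
send_rows --steps '[[[0.35,0,0,0,0],[0.75,0,0,0,0],[0.9,0,0,0,0],[0,0,0,0,0],[0,0,0,0,0]]]'

```text
time_s: 38.02
ee_pos: [468.7, -341.8, 82.1]
ee_rot: [-180.0, -0.0, 90.1]
force: [0.5, -0.8, -0.7]
gripper_width: 15.6
gripper_force: 50.0
```

```bash
python3 hc.py k14.png 200 440 0 300; python3 fb.py | grep -v "ext \[1[0-9][0-9]\|rgb \[[6-9]"
```

```text
38.0167 [ 468.7 -341.8   82.1] [-180.    -0.    90.1]
px 298 142 r 16.6 rgb [224 220 197] top rel [-10.7  73.4 -13. ]
px 330 142 r 16.6 rgb [219 213 191] top rel [  5.1  73.4 -13.7]
px 345 111 r 19.1 rgb [218 209 188] top rel [ 13.9  89.5 -55.9]
px 360 135 r 16.6 rgb [177 187 194] top rel [ 21.1  76.4 -30.8]
px 277 112 r 17.8 rgb [159 156 142] top rel [-24.9  89.  -58. ]
38.0667 [ 469.2 -343.3   82.3]
```

Call:
send_rows --steps '[[[0,0,0,0,0],[0,0,0,0,0],[0,0,0,0,0]]]'

```text
time_s: 38.47
ee_pos: [468.9, -344.7, 81.8]
ee_rot: [180.0, -0.0, 89.9]
force: [-0.2, 0.3, -1.1]
gripper_width: 15.7
gripper_force: 50.0
```

```bash
python3 hc.py k15.png 200 440 0 300; python3 fb.py | grep -v "ext \[1[0-9][0-9]\|rgb \[[6-9]"
```

```text
38.4667 [ 468.9 -344.7   81.8] [180.   -0.   89.9]
px 306 100 r 15.3 rgb [222 216 193] top rel [ -7.6  95.3 -55.3]
px 325 79 r 12.6 rgb [222 213 193] top rel [  3.2 106.4 -51.6]
px 337 105 r 13.5 rgb [208 200 180] top rel [ 10.1  92.5 -53.7]
px 277 100 r 19.2 rgb [171 167 150] top rel [-24.5  95.7 -59.5]
px 282 124 r 19.2 rgb [182 177 161] top rel [-22.   82.4 -59.3]
px 322 124 r 11.3 rgb [222 214 192] top rel [  1.   82.2 -53.8]
38.5167 [ 468.8 -344.6   81.8]
scene px [329. 380.] 30 mean [ 374.4 -121.8   19.2] ext [ 8. 34. 11.] rgb [145. 100.  92.] ray [ 380.9 -119.1]
```

All four balls are in the mortar, with none on the bench. Now I return the scoop to the pan.

Call:
send_rows --steps '[[[0,0,-0.3,0,0],[0,0,-0.5,0,0],[0.3,0,0,0,0],[0.7,-0.03,0,0,0],[0.9,-0.04,0,0,0]]]'

```text
time_s: 39.08
ee_pos: [466.4, -268.2, 113.6]
ee_rot: [179.9, 0.0, 89.7]
force: [0.2, 0.8, -0.6]
gripper_width: 15.6
gripper_force: 50.0
```

Call:
send_rows --steps '[[[0.9,-0.04,0,0,0],[0.9,-0.04,0,0,0],[0.9,-0.04,0,0,0],[0.9,-0.04,0,0,0],[0.9,-0.04,0,0,0]]]'

```text
time_s: 39.5
ee_pos: [457.4, -85.7, 113.4]
ee_rot: [-180.0, -0.0, 89.9]
force: [0.3, 1.0, -1.1]
gripper_width: 16.3
gripper_force: 50.0
```

Call:
send_rows --steps '[[[0.9,-0.04,0,0,0],[0.9,-0.04,0,0,0],[0.9,-0.04,0,0,0],[0.9,-0.04,0,0,0],[0.9,-0.04,0,0,0]]]'

```text
time_s: 39.92
ee_pos: [449.4, 94.0, 113.5]
ee_rot: [-180.0, -0.0, 89.9]
force: [1.4, 0.4, 0.2]
gripper_width: 16.2
gripper_force: 50.0
```

Call:
send_rows --steps '[[[0.9,0,0,0,0],[0.55,0,0,0,0],[0.2,0,0.2,0,0],[0,0,0.3,0,0],[0,0,0.2,0,0]]]'

```text
time_s: 40.33
ee_pos: [449.5, 158.1, 84.4]
ee_rot: [-179.9, 0.0, 90.0]
force: [-1.2, -0.4, -0.8]
gripper_width: 15.4
gripper_force: 50.0
```

```bash
python3 lip.py; python3 -c "
from h import *
s=env.state();print(s['ee_pos'],s['ee_rot'])
for n in ('scene','side'):
    f=grab(n);P=cloud(f);x,y,z=P[...,0],P[...,1],P[...,2]
    q=P[(x>330)&(x<560)&(y>100)&(y<320)&(z>4.5)&(z<11)];h=cv2.convexHull(q[:,:2].astype(np.float32))[:,0];print(n,q[:,0].min(),q[:,0].max(),q[:,1].min(),q[:,1].max(),cv2.minEnclosingCircle(h))
"
```

```text
n 4177 4058.0 slope deg 3.031021338215568 floor at 41 -31.107345944387237 lip a [77.85672769 78.84742581]
[448.52883462 157.25976051  83.12194224] [-1.79718123e+02  1.01047116e-01  8.99435111e+01]
scene 384.27134531856655 514.1365942280542 143.03796979176462 269.45226941850933 ((447.4353942871094, 202.76734924316406), 67.24853515625)
side 348.0467218096039 539.9850688396783 101.35729692699476 264.25458157520893 ((444.015869140625, 185.31613159179688), 108.36129760742188)
```

Call:
send_rows --steps '[[[0.08,0,0.3,0,0],[0,0,0.35,0,0],[0,0,0.2,0,0],[0,0,0.05,0,0],[0,0,0,0,0]]]'

```text
time_s: 40.9
ee_pos: [450.7, 160.6, 49.7]
ee_rot: [-179.9, 0.0, 89.9]
force: [0.1, -0.2, -0.9]
gripper_width: 16.1
gripper_force: 50.0
```

Call:
send_rows --steps '[[[0,0,0.05,0,0],[0,0,0.03,0,0],[0,0,0,0,0]]]'

```text
time_s: 41.15
ee_pos: [451.1, 161.1, 47.0]
ee_rot: [180.0, -0.0, 89.9]
force: [-0.6, 0.3, -0.2]
gripper_width: 15.9
gripper_force: 50.0
```

Call:
send_rows --steps '[[[0,0,0.04,0,0],[0,0,0.03,0,0],[0,0,0,0,0]]]'

```text
time_s: 41.4
ee_pos: [450.8, 161.1, 43.9]
ee_rot: [-180.0, -0.0, 89.9]
force: [-0.5, 0.1, -0.2]
gripper_width: 15.7
gripper_force: 50.0
```

Call:
send_rows --steps '[[[0,0,0.02,0,0],[0,0,0.02,0,0],[0,0,0,0,0]]]' --squeeze 8

```text
time_s: 41.65
ee_pos: [451.0, 161.1, 42.7]
ee_rot: [180.0, -0.0, 89.9]
force: [-2.1, -1.0, 4.2]
gripper_width: 16.2
gripper_force: 8.0
```

Call:
send_rows --steps '[[[0,0,-0.03,0,0],[0,0,0,0,0.22],[0,0,0,0,0.3],[0,0,0,0,0.5],[0,0,0,0,0.5]]]' --squeeze 3

```text
time_s: 42.07
ee_pos: [450.9, 161.1, 43.5]
ee_rot: [180.0, -0.0, 89.9]
force: [0.4, 0.1, 0.7]
gripper_width: 37.0
gripper_force: 0.0
```

Call:
send_rows --steps '[[[0,0,-0.2,0,0.5],[0,0,-0.5,0,0.5],[0,0,-0.8,0,0.5],[0,0,-0.9,0,0.5],[0,0,-0.9,0,0.5]]]'

```text
time_s: 42.48
ee_pos: [450.4, 160.9, 177.3]
ee_rot: [-180.0, 0.0, 89.9]
force: [0.3, -0.3, 0.3]
gripper_width: 45.7
gripper_force: 0.0
```

Call:
send_rows --steps '[[[-0.9,0,-0.3,0,0.5],[-0.9,0,0,0,0.5],[0,0,0,0,0.5]]]'

```text
time_s: 42.73
ee_pos: [450.9, 85.0, 189.4]
ee_rot: [179.8, 0.1, 89.7]
force: [0.3, -0.2, -0.8]
gripper_width: 45.5
gripper_force: 0.0
```

```bash
cat > fin.py <<'E'
from h import *
s=env.state();print(s["time_s"],s["ee_pos"])
for n in("scene","side","wrist"):
    f=grab(n);P=cloud(f);x,y,z=P[...,0],P[...,1],P[...,2];g=f["pixels"].mean(2)
    near=(x>360)&(x<540)&(y>110)&(y<300)
    q=P[near&(g<70)&(z>35)&(z<110)]
    for a,b in((40,60),(60,80),(80,94),(94,110)):
        t=q[(q[:,2]>a)&(q[:,2]<b)]
        if len(t)>5: print(n,"handle",a,len(t),t.mean(0).round(1),t.max(0).round(1))
    q=P[near&(z>22)&(z<34)&(g>=70)]
    if len(q)>9: print(n,"walls",len(q),q.min(0).round(1),q.max(0).round(1),cv2.minAreaRect(q[:,:2].astype(np.float32)))
    q=P[near&(z>4.5)&(z<9.5)];h=cv2.convexHull(q[:,:2].astype(np.float32))[:,0];print(n,"pan",cv2.minEnclosingCircle(h))
    t=P[(x>420)&(x<520)&(y<-205)&(y>-300)&(z>40)&(z<48)]
    if len(t)>50:
        A=np.c_[2*t[:,:2],np.ones(len(t))];k=np.linalg.lstsq(A,(t[:,:2]**2).sum(1),rcond=None)[0];print(n,"mortar",k[:2].round(1))
    t=P[(z>128)&(z<150)&(x>640)&(x<760)&(y>-310)&(y<-180)&(g<60)]
    if len(t)>9: print(n,"lens",t.min(0).round(0),t.max(0).round(0))
    t=P[(z>30)&(z<170)&(x>640)&(x<760)&(y>150)&(y<260)]
    if len(t)>9: print(n,"carton",np.percentile(t,[2,50,98],axis=0).round(0).tolist())
    t=P[(z>10)&(z<26)&(x>620)&(x<730)&(y>-290)&(y<-180)]
    if len(t)>9: print(n,"timer",t.min(0).round(0),t.max(0).round(0))
    save(f,"fin_"+n+".png")
E
python3 fin.py
```

```text
42.7333 [450.91786668  85.01242559 189.40850239]
scene handle 40 61 [444.5 169.2  50.3] [451.5 180.2  59.5]
scene handle 60 67 [444.7 162.1  69.7] [452.9 173.1  79.4]
scene handle 80 59 [445.9 154.9  88.2] [455.8 165.9  94. ]
scene handle 94 33 [449.  156.2  95.9] [455.9 161.3  97.7]
scene walls 92 [425.1 177.5  22.1] [476.  221.9  32.2] ((451.05340576171875, 199.47152709960938), (50.8587646484375, 43.43910217285156), 1.800121545791626)
scene pan ((448.8659362792969, 204.1582794189453), 66.60181427001953)
scene mortar [ 468.6 -252.5]
scene lens [ 657. -293.  132.] [ 747. -195.  149.]
scene carton [[670.0, 177.0, 32.0], [676.0, 183.0, 74.0], [718.0, 196.0, 114.0]]
scene timer [ 639. -272.   10.] [ 717. -195.   23.]
side handle 40 31 [449.8 166.8  49.6] [457.8 173.   58.5]
side handle 60 31 [449.2 158.6  70.8] [455.8 165.1  79.8]
side handle 80 24 [449.4 153.1  88.2] [456.6 162.4  94. ]
side handle 94 24 [449.7 155.8  96.8] [455.4 165.9 100.2]
side walls 38 [426.2 180.4  22. ] [477.5 224.5  32.5] ((452.40631103515625, 201.99322509765625), (51.30242919921875, 43.63234329223633), 1.5598061084747314)
side pan ((445.92877197265625, 228.06175231933594), 95.51229095458984)
side mortar [ 469.1 -252.3]
side lens [ 657. -295.  135.] [ 744. -191.  150.]
side carton [[664.0, 177.0, 34.0], [681.0, 188.0, 111.0], [719.0, 237.0, 165.0]]
side timer [ 638. -272.   10.] [ 716. -195.   23.]
wrist handle 40 125 [451.6 180.7  51.6] [458.3 183.7  60. ]
wrist handle 60 176 [451.6 174.   70.2] [458.4 178.4  80. ]
wrist handle 80 145 [451.7 167.8  87.1] [458.3 170.9  93.8]
wrist handle 94 441 [451.5 158.1  97.5] [458.  165.5 100.9]
wrist walls 332 [426.1 181.1  22.2] [476.5 222.9  33.6] ((451.2428894042969, 201.97451782226562), (41.73246765136719, 50.382686614990234), 89.88494873046875)
wrist pan ((450.59527587890625, 207.6139678955078), 68.61701202392578)
wrist carton [[663.0, 179.0, 31.0], [669.0, 209.0, 60.0], [675.0, 237.0, 82.0]]
```

The scoop stands upright within about 3 mm of the pan centre. The mortar, timer, carton and lens are unmoved, so I'm handing in.

```bash
python3 -c "
from h import *
print(env.job_done())"
```

```text
the job is handed in; nothing more can be done
None
```

I handed the job in at about 43 s, with no verdict returned: the magnifier lens is more than 30 cm from the tray, all four balls are in the mortar, and the scoop is upright about 3 mm off the pan's middle. On the way, two balls landed on the bench when I first tipped the scoop; I scooped them up again without the gripper touching them.

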